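# Pack castings from under a conveyor guard into the free carton cells

### The job

Take the two finished castings out of the catch tray under the conveyor's clear guard and pack them in the two free cells of the four-cell carton, one to a cell, each standing flat on the cell's floor, hub up. The other two cells already hold a casting, so find out which are free by feel or by eye; set the castings down rather than drop them, and do not disturb the jar and the tape roll.

Things in the scene. Friction and masses are not known exactly. Their poses are not given: they have to be found in the camera images.
- casting_a: aluminium flanged casting: a disc flange 60 mm across and 10 mm thick with an upright round hub 26 mm across on its centre (grip it by the hub); 46 mm high overall, about 140 g. Origin: centre of its underside, z up along the hub. It starts standing, hub up, on the floor of the catch tray, the two about 85 to 115 mm apart.
- casting_b: same as casting_a.
- catcher: fixed discharge end of a bench conveyor: catch tray, clear guard over it, belt behind. Origin: on the table under the tray; x points from the tray's open front into the machine, y across, z up. Tray floor 12 mm above the table, x -68 to 62, y -111 to 111 mm; rims 22 mm high. Castings stand at x -8 to 8, y about -50 and 50 mm. Frame and posts stand behind x = 65 mm, to 158 mm high.
- guard_edge (a point): middle of the lower front edge of the guard: a fixed flat clear plate 230 mm wide (catcher's y), underside 150 mm above the table, reaching 100 mm back (+x of catcher) from this edge. The edge lies above the castings, so straight down is blocked: go in leaning, pointing down and into the machine (catcher +x) about 35 to 45 degrees from vertical, and back out the same way.
- carton: fixed open cardboard carton, 88 x 340 mm, 32 mm high, floor and walls 4 mm; cross walls part it into a row of four 80 x 80 mm cells along its y. Origin: centre of the underside, on the table; z up. Two cells (varying) already hold an untracked casting of the same kind, hub up, within 5 mm of the cell's centre, hub top 50 mm above the table: probe or look. Free cells hold only a paper liner too thin to feel.
- cell0 (a point): centre of cell 0's floor in the carton (top of the floor, 4 mm above the table); cells 0 to 3 follow one another along the carton's +y, 84 mm apart.
- cell1 (a point): centre of cell 1's floor in the carton (top of the floor, 4 mm above the table); cells 0 to 3 follow one another along the carton's +y, 84 mm apart.
- cell2 (a point): centre of cell 2's floor in the carton (top of the floor, 4 mm above the table); cells 0 to 3 follow one another along the carton's +y, 84 mm apart.
- cell3 (a point): centre of cell 3's floor in the carton (top of the floor, 4 mm above the table); cells 0 to 3 follow one another along the carton's +y, 84 mm apart.
- jar: glass jar with a steel cap, 56 mm across, 85 mm high, origin under its centre; stands beyond the carton (its +x side). A bystander; leave it where it is.
- tape: paper tape roll lying flat, 90 mm across, 24 mm high, origin under its centre; beyond the carton. A bystander; leave it where it is.

How it is judged:
At the end, for the whole second after the job is handed in: Both castings are in cells of the carton that were free, one to a cell: each within 18 mm of a cell's centre, its underside less than 9 mm above the carton's underside (flat on the floor, which is at 4 mm), hub upright within 0.1 rad, at rest (below 30 mm/s) ((horizontal distance between casting_a and cell0 below 0.018 m or horizontal distance between casting_a and cell1 below 0.018 m or horizontal distance between casting_a and cell2 below 0.018 m or horizontal distance between casting_a and cell3 below 0.018 m) and z of each of casting_a, casting_b in the frame of carton below 0.009 m and angle between each of casting_a, casting_b's own z axis and vertical below 0.1 rad and linear speed of each of casting_a, casting_b below 0.03 m/s and (horizontal distance between casting_b and cell0 below 0.018 m or horizontal distance between casting_b and cell1 below 0.018 m or horizontal distance between casting_b and cell2 below 0.018 m or horizontal distance between casting_b and cell3 below 0.018 m)); the robot touches nothing.
It fails at once if casting a is dropped or thrown: it moves faster than 0.5 m/s (a free fall of 13 mm) while no finger touches it (linear speed of casting_a above 0.5 m/s and contact force between the fingers and casting_a below 0.1 N).
It fails at once if casting b is dropped or thrown: it moves faster than 0.5 m/s (a free fall of 13 mm) while no finger touches it (linear speed of casting_b above 0.5 m/s and contact force between the fingers and casting_b below 0.1 N).
It fails at once if the jar is moved more than 20 mm (distance of jar from where it was at the start of the episode above 0.02 m).
It fails at once if the tape roll is moved more than 20 mm (distance of tape from where it was at the start of the episode above 0.02 m).
It also fails if it takes over 72 s, if anything falls off the work surface, if the arm or the gripper's body presses on something with over 40 N, if the wrist force passes 120 N, or if a joint passes its speed limit or range.

### The arm

A 7-joint arm with a two-finger parallel gripper is mounted at the origin on the work surface. World frame = base frame: x ahead of the robot, y to its left, z up, the work surface at z = 0. Lengths are in m, angles in rad, forces in N, time in s.
With the tool pointing down it reaches from about 0.425 to 0.875 m from the base axis. Payload 4.7 kg.
Tool frame: the origin (TCP) lies on the centre line of the jaws, within the pads' length; the fingertips stand 14 mm ahead of it and the grasp point (between the pads) lies 5 mm behind it; z points along the fingers, y is the line along which they close (so a half turn about z gives the same grasp; the last joint's range is limited). The gripper opens to 87 mm and grips with 3 to 60 N. Pads are 19 mm wide; open, the fingers measure 117 mm over their backs; the gripper's body (75 mm by 190 mm) begins 51 mm behind the grasp point.
Start: joints at [-1.11, 0.321, -0.07, 1.45, 0.023, 1.371, -0.057], TCP at [0.281, 0.586, 0.237] pointing down, gripper open.
Joint ranges: [-2.86, 2.86], [-0.3, 2.09], [-1.38, 1.24], [0.06, 2.45], [-1.56, 4.7], [0.09, 2.05], [-2.69, 2.69]. Speed limits (rad/s): [2.57, 2.57, 3.14, 3.14, 3.14, 3.14, 3.14].

### API

Orientations are given as a rotation vector (axis times angle).
In Python, from bench import * gives the robot as it stands.
- The arm moves only by the shell command python3 -m jog 'ROWS' [FORCE]. ROWS is JSON, a list of rows, each an object of numbers: "claw": the finger opening in mm, from 0 to 87; "dx", "dy", "dz": the shift along the tool's x, y, z in mm; "spin": the turn about the tool's z in degrees. In form: [{"claw": .., "dx": .., "dy": .., "dz": .., "spin": ..}, ...]. A call has 1 to 20 rows; each row is the pose to reach, as a shift and turn from the pose commanded when the call began, along the tool's axes at that moment; what a row does not reach only later rows make up. A row lasts 1/12 s, in which the tool goes at most 41.7 mm and 7.16 degrees, less where a joint would pass 70% of its speed; a pose out of reach is approached as far as the arm can. A call with a gripper value outside its range is refused whole. The fingers move at their own pace and stop on an object; FORCE is the grip in N (left out, the last holds). Time passes only in rows, so rows that repeat a pose let the fingers close. It gives the time, the measured TCP pose, the force, the opening and the grip force at its end, in the units of the state.
- get_state(): the state, without advancing time (a new reading comes with each control period).
- get_image(name): name is "side" or "top"; returns a dict with "frame" (480x640x3 uint8, red, green, blue), "depth" (480x640 float32, m along the optical axis (not along the pixel's ray), 0 where there is no reading), "K" (3x3 intrinsics, pixels), "distortion" ([k1, k2, p1, p2, k3] as OpenCV has them; the pictures are not rectified), "T" (4x4, takes a point from camera to world coordinates). Camera axes: x right, y down, z forward; pixel columns grow to the right and rows downward; lengths in m; the calibration is good to about 2 mm. A picture is of the moment at which its call begins.
- close_job(): hands the job in; it is judged then, once.
The state is a dict: "time": time; "joint_positions": joint angles; "qd": joint speeds; "joint_torque": joint torques, N m; "position": TCP position; "tool_rot": TCP orientation; "ft_force": force on the tool from outside, world axes, zero at the start; "torque": the same for the moment, N m; "grip_width": opening from 0.0 (shut) to 1.0 (fully open); "grip_force": force on a finger pad.
Only numpy, scipy, OpenCV 4.12 (cv2) and the standard library are available. Lean on these libraries where they do the work, as an engineer would, in place of code of your own. Each camera call takes 0.05 s, during which the arm holds its last target. There are 200 camera calls.

## Working session

There is one attempt and no reset: what is moved stays moved. The work goes in short steps, Python scripts to look and compute and a shell command to move; the robot and the scene stay as the last step left them, time stands still between calls to the robot, and variables do not carry over. Pictures are saved under pics/ and viewed, at most 10 in all, crops included, and the job is handed in when it is done.

```bash
mkdir -p pics; ls; python3 - <<'E'
from bench import *
import cv2,numpy as np
s=get_state();print(s)
for n in("top","side"):
    d=get_image(n);cv2.imwrite(f"pics/{n}0.png",d["frame"][:,:,::-1]);np.savez(f"{n}0.npz",**{k:np.array(v) for k,v in d.items()})
    print(n,d["K"],d["distortion"],d["T"])
E
```

```text
pics
{'time': 0.0, 'joint_positions': array([-1.10991374,  0.32179862, -0.07007766,  1.45166247,  0.02259896,
        1.37078115, -0.05689898]), 'qd': array([ 0.00120367,  0.00040532, -0.00100599,  0.00059533, -0.00011785,
       -0.00100212, -0.00152448]), 'joint_torque': array([-4.87593479e-04, -4.91269720e+01, -4.04511597e-01, -3.12531817e+01,
       -6.40664343e-02,  4.36769030e-02,  1.87696951e-04]), 'position': array([0.28066712, 0.585709  , 0.23548355]), 'tool_rot': array([-6.95874225e-01, -3.06322864e+00,  2.88335253e-03]), 'ft_force': array([-0.54261871, -0.11734668, -0.03462258]), 'torque': array([ 0.04049874, -0.06399943,  0.02768248]), 'grip_force': 0.0, 'grip_width': 0.9980829654875933}
top [[438.06791895   0.         320.9475368 ]
 [  0.         438.06791895 239.29223976]
 [  0.           0.           1.        ]] [-0.0253487  0.         0.         0.         0.       ] [[ 0.01630598 -0.99938207  0.03113823  0.57694501]
 [-0.99974855 -0.0158167   0.01589538 -0.01053347]
 [-0.01539305 -0.03138959 -0.99938869  1.11938432]
 [ 0.          0.          0.          1.        ]]
side [[575.63005357   0.         316.16520725]
 [  0.         575.63005357 240.52137233]
 [  0.           0.           1.        ]] [-0.14562585  0.          0.          0.          0.        ] [[ 0.978208   -0.12200417  0.16800025  0.4019561 ]
 [-0.20635316 -0.48177511  0.85165199 -1.01258005]
 [-0.02296676 -0.86776018 -0.49645221  0.70582354]
 [ 0.          0.          0.          1.        ]]
```

View pics/top0.png

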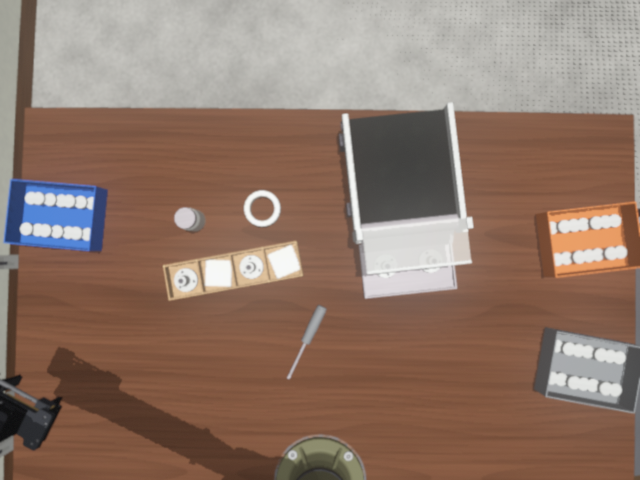

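View pics/side0.png

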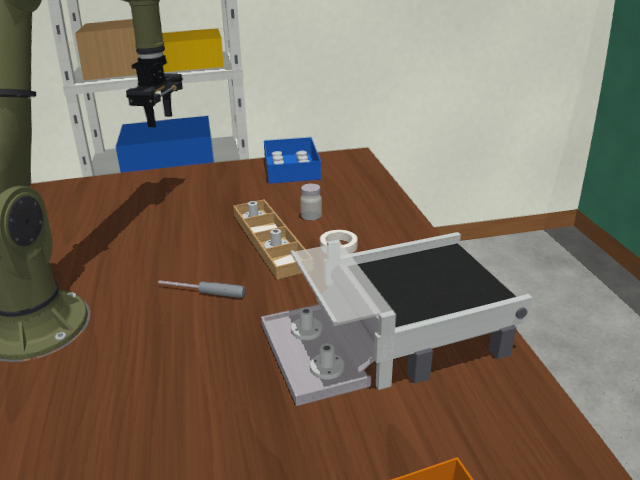

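Top view: free cells show white liners at (218,273) and (284,261). Castings already sit at (185,280) and (251,266). The tray's front rim runs (365,297) to (456,289), with the guard's edge above it. Side view: tray hubs are at (307,315) and (327,350).

```bash
cat > h.py <<'E'
import numpy as np,cv2
def load(n): return dict(np.load(n+".npz"))
def ray(d,uv,z):
    uv=np.array(uv,float).reshape(-1,1,2)
    p=cv2.undistortPoints(uv,d["K"],d["distortion"]).reshape(-1,2)
    r=np.c_[p,np.ones(len(p))]@d["T"][:3,:3].T; o=d["T"][:3,3]
    return o+r*((z-o[2])/r[:,2])[:,None]
def proj(d,P):
    T=np.linalg.inv(d["T"]); P=np.array(P,float).reshape(-1,3)@T[:3,:3].T+T[:3,3]
    return cv2.projectPoints(P,np.zeros(3),np.zeros(3),d["K"],d["distortion"])[0].reshape(-1,2)
E
python3 - <<'E'
from h import *
np.set_printoptions(precision=4,suppress=True)
t=load("top0");s=load("side0")
f=t["frame"];hsv=cv2.cvtColor(f,cv2.COLOR_RGB2HSV)
# carton
roi=np.zeros(f.shape[:2],np.uint8);roi[235:306,155:310]=1
m=((hsv[...,2]>140)&(roi>0)).astype(np.uint8)
m=cv2.morphologyEx(m,cv2.MORPH_CLOSE,np.ones((7,7)))
c=max(cv2.findContours(m,0,2)[0],key=cv2.contourArea)
b=cv2.boxPoints(cv2.minAreaRect(c));B=ray(t,b,.032);print("carton px",b.tolist(),"\n",B,"sides",np.linalg.norm(B-np.roll(B,1,0),axis=1),"c",B.mean(0))
w=((f.min(2)>215)&(roi>0)).astype(np.uint8)
n,_,st,ce=cv2.connectedComponentsWithStats(w)
for i in range(1,n):
    if st[i,4]>60:print("white",st[i],ce[i],ray(t,ce[i],.004))
print("tray front rim",ray(t,[[365,297],[456,289]],.022))
print("hubs side top",ray(s,[[307,311],[327,347]],.058),"hubs top",ray(t,[[387,265],[431,260]],.058))
print("guard edge top",ray(t,[[366,273],[470,264]],.152),"side",ray(s,[[292,253],[333,319]],.150))
print("jar",ray(t,[[184,216]],.085),"tape",ray(t,[[262,208]],.024))
a=cv2.resize(s["frame"][230:410,240:420],None,fx=3.2,fy=3.2,interpolation=2)
e=cv2.resize(f[210:310,345:485],None,fx=4,fy=4,interpolation=2)
o=np.zeros((600,800,3),np.uint8);cv2.imwrite("pics/cs.png",a[:,:,::-1]);cv2.imwrite("pics/ct.png",e[:,:,::-1])
E
```

```text
carton px [[157.17498779296875, 239.7523651123047], [303.3155517578125, 217.18655395507812], [312.7703857421875, 278.41778564453125], [166.62982177734375, 300.9836120605469]] 
 [[0.6032 0.4173 0.032 ]
 [0.6652 0.0516 0.032 ]
 [0.5135 0.0254 0.032 ]
 [0.4507 0.3893 0.032 ]] sides [0.155  0.371  0.1539 0.3693] c [0.5581 0.2209 0.032 ]
white [268 246  31  32 647] [283.7357 261.2597] [[0.5542 0.1011 0.004 ]]
white [240 256  23  22 320] [250.9781 266.3031] [[0.5399 0.1846 0.004 ]]
white [206 260  25  26 635] [217.8583 272.7402] [[0.522  0.2692 0.004 ]]
white [175 269  22  22 254] [185.689  279.0118] [[0.5045 0.3517 0.004 ]]
tray front rim [[ 0.4689 -0.1053  0.022 ]
 [ 0.4925 -0.3317  0.022 ]]
hubs side top [[ 0.5497 -0.157   0.058 ]
 [ 0.5632 -0.2664  0.058 ]] hubs top [[ 0.5504 -0.1542  0.058 ]
 [ 0.5642 -0.2603  0.058 ]]
guard edge top [[ 0.5344 -0.0956  0.152 ]
 [ 0.5579 -0.3241  0.152 ]] side [[ 0.5363 -0.0941  0.15  ]
 [ 0.5644 -0.3088  0.15  ]]
jar [[0.6596 0.3333 0.085 ]] tape [[0.6874 0.1564 0.024 ]]
```

View pics/cs.png

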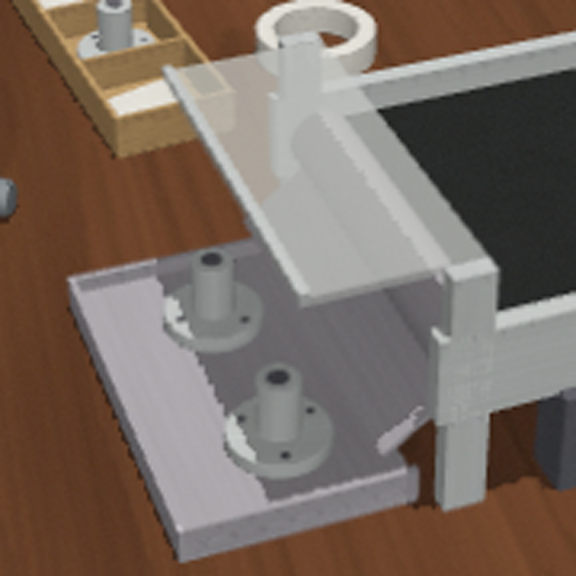

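View pics/ct.png

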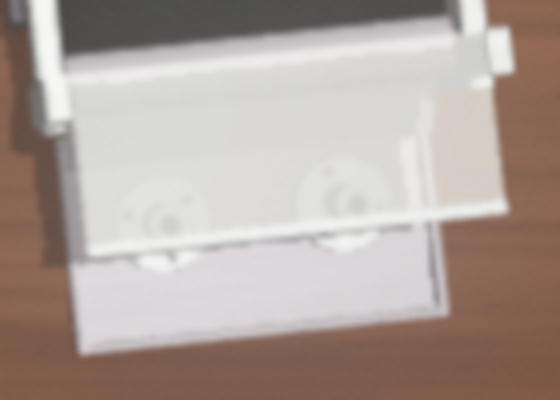

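Carton cell 0 (about 0.554, 0.100) and cell 2 (about 0.522, 0.266) are free. The tray hubs are at about (0.550, -0.155) and (0.563, -0.265), 110 mm apart as they should be, and the catcher is yawed about +6°. The rows have no tilt, so I'll swing to that azimuth, go high, and see how the arm behaves at its reach limit, where it may lean.

```bash
python3 -m jog '[{"claw":87,"dx":-598,"dy":-275,"dz":-215,"spin":-32},{"claw":87,"dx":-598,"dy":-275,"dz":-215,"spin":-32},{"claw":87,"dx":-598,"dy":-275,"dz":-215,"spin":-32},{"claw":87,"dx":-598,"dy":-275,"dz":-215,"spin":-32},{"claw":87,"dx":-598,"dy":-275,"dz":-215,"spin":-32},{"claw":87,"dx":-598,"dy":-275,"dz":-215,"spin":-32},{"claw":87,"dx":-598,"dy":-275,"dz":-215,"spin":-32},{"claw":87,"dx":-598,"dy":-275,"dz":-215,"spin":-32},{"claw":87,"dx":-598,"dy":-275,"dz":-215,"spin":-32},{"claw":87,"dx":-598,"dy":-275,"dz":-215,"spin":-32},{"claw":87,"dx":-598,"dy":-275,"dz":-215,"spin":-32},{"claw":87,"dx":-598,"dy":-275,"dz":-215,"spin":-32},{"claw":87,"dx":-598,"dy":-275,"dz":-215,"spin":-32},{"claw":87,"dx":-598,"dy":-275,"dz":-215,"spin":-32},{"claw":87,"dx":-598,"dy":-275,"dz":-215,"spin":-32},{"claw":87,"dx":-598,"dy":-275,"dz":-215,"spin":-32},{"claw":87,"dx":-598,"dy":-275,"dz":-215,"spin":-32},{"claw":87,"dx":-598,"dy":-275,"dz":-215,"spin":-32},{"claw":87,"dx":-598,"dy":-275,"dz":-215,"spin":-32},{"claw":87,"dx":-598,"dy":-275,"dz":-215,"spin":-32}]'
python3 -c "
from bench import *
print(get_state()['joint_positions'])"
```

```text
time: 1.77
position: [0.7012, 0.0804, 0.4506]
tool_rot: [0.176, -3.135, -0.001]
ft_force: [0.7, 0.6, -1.0]
grip_width: 1.001
grip_force: 0.0
[-0.28818332  0.47397714  0.25613864  0.83521799 -0.12126501  1.84538159
  1.59098589]
```

```bash
python3 -m jog '[{"dz":-40},{"dz":-80},{"dz":-120},{"dz":-160},{"dz":-200},{"dz":-240},{"dz":-240},{"dz":-240}]'
python3 -c "
from bench import *
print(get_state()['joint_positions'])"
```

```text
[-0.28818332  0.47397714  0.25613864  0.83521799 -0.12126501  1.84538159
  1.59098589]$[0]: bad value
```

```bash
python3 -m jog '[{"claw":87,"dx":0,"dy":0,"dz":-40,"spin":0},{"claw":87,"dx":0,"dy":0,"dz":-80,"spin":0},{"claw":87,"dx":0,"dy":0,"dz":-120,"spin":0},{"claw":87,"dx":0,"dy":0,"dz":-160,"spin":0},{"claw":87,"dx":0,"dy":0,"dz":-200,"spin":0},{"claw":87,"dx":0,"dy":0,"dz":-240,"spin":0},{"claw":87,"dx":0,"dy":0,"dz":-240,"spin":0},{"claw":87,"dx":0,"dy":0,"dz":-240,"spin":0}]'
python3 -c "
from bench import *
print(get_state()['joint_positions'])"
```

```text
time: 2.43
position: [0.6553, 0.0749, 0.5797]
tool_rot: [-0.173, 3.086, 0.005]
ft_force: [-0.5, -0.7, -0.1]
grip_width: 0.999
grip_force: 0.0
[-0.24337449  0.44106535  0.19639778  0.60252865 -0.09735598  2.05263672
  1.56808935]
```

```bash
python3 -m jog '[{"claw":87,"dx":0,"dy":0,"dz":-40,"spin":0},{"claw":87,"dx":0,"dy":0,"dz":-80,"spin":0},{"claw":87,"dx":0,"dy":0,"dz":-120,"spin":0},{"claw":87,"dx":0,"dy":0,"dz":-160,"spin":0},{"claw":87,"dx":0,"dy":0,"dz":-200,"spin":0},{"claw":87,"dx":0,"dy":0,"dz":-240,"spin":0}]'
python3 -c "
from bench import *
print(get_state()['joint_positions'])"
```

```text
time: 2.93
position: [0.6087, 0.0692, 0.6245]
tool_rot: [-0.17, 3.034, 0.009]
ft_force: [0.5, -0.3, -0.1]
grip_width: 0.998
grip_force: 0.0
[-0.28663752  0.32253641  0.231825    0.66961787 -0.087455    2.05247377
  1.56774654]
```

```bash
python3 -m jog '[{"claw":87,"dx":-400,"dy":0,"dz":-200,"spin":0},{"claw":87,"dx":-400,"dy":0,"dz":-200,"spin":0},{"claw":87,"dx":-400,"dy":0,"dz":-200,"spin":0},{"claw":87,"dx":-400,"dy":0,"dz":-200,"spin":0},{"claw":87,"dx":-400,"dy":0,"dz":-200,"spin":0},{"claw":87,"dx":-400,"dy":0,"dz":-200,"spin":0},{"claw":87,"dx":-400,"dy":0,"dz":-200,"spin":0},{"claw":87,"dx":-400,"dy":0,"dz":-200,"spin":0},{"claw":87,"dx":-400,"dy":0,"dz":-200,"spin":0},{"claw":87,"dx":-400,"dy":0,"dz":-200,"spin":0},{"claw":87,"dx":-400,"dy":0,"dz":-200,"spin":0},{"claw":87,"dx":-400,"dy":0,"dz":-200,"spin":0}]'
python3 -c "
from bench import *
print(get_state()['joint_positions'])"
```

```text
time: 3.93
position: [0.7412, 0.0839, 0.5788]
tool_rot: [-0.167, 2.986, 0.013]
ft_force: [0.3, 0.3, -0.8]
grip_width: 0.994
grip_force: 0.0
[-0.20424169  0.64088656  0.24436303  0.30363325 -0.1801937   2.05267589
  1.56813873]
```

```bash
python3 -m jog '[{"claw":87,"dx":-60,"dy":0,"dz":-60,"spin":0},{"claw":87,"dx":-120,"dy":0,"dz":-120,"spin":0}]'
python3 -m jog '[{"claw":87,"dx":-60,"dy":0,"dz":-60,"spin":0},{"claw":87,"dx":-120,"dy":0,"dz":-120,"spin":0}]'
python3 -m jog '[{"claw":87,"dx":0,"dy":0,"dz":-60,"spin":0},{"claw":87,"dx":0,"dy":0,"dz":-120,"spin":0}]'
python3 -c "
from bench import *
print(get_state()['joint_positions'])"
```

```text
time: 4.1
position: [0.75, 0.085, 0.5931]
tool_rot: [-0.165, 2.944, 0.016]
ft_force: [-0.7, -0.9, -0.2]
grip_width: 1.001
grip_force: 0.0
time: 4.27
position: [0.7547, 0.0854, 0.6091]
tool_rot: [-0.163, 2.903, 0.019]
ft_force: [-1.1, 0.5, -0.5]
grip_width: 1.004
grip_force: 0.0
time: 4.43
position: [0.7165, 0.0805, 0.6484]
tool_rot: [-0.159, 2.878, 0.02]
ft_force: [-0.7, 0.6, 0.8]
grip_width: 1.002
grip_force: 0.0
[-0.21336939  0.57082463  0.2804667   0.26602536 -0.20219508  2.05284027
  1.56806715]
```

```bash
python3 -m jog '[{"claw":87,"dx":-60,"dy":0,"dz":-60,"spin":0},{"claw":87,"dx":-120,"dy":0,"dz":-120,"spin":0},{"claw":87,"dx":-120,"dy":0,"dz":-120,"spin":0}]'
python3 -m jog '[{"claw":87,"dx":-60,"dy":0,"dz":-60,"spin":0},{"claw":87,"dx":-120,"dy":0,"dz":-120,"spin":0},{"claw":87,"dx":-120,"dy":0,"dz":-120,"spin":0}]'
python3 -m jog '[{"claw":87,"dx":-60,"dy":0,"dz":-60,"spin":0},{"claw":87,"dx":-120,"dy":0,"dz":-120,"spin":0},{"claw":87,"dx":-120,"dy":0,"dz":-120,"spin":0}]'
python3 -m jog '[{"claw":87,"dx":-60,"dy":0,"dz":-60,"spin":0},{"claw":87,"dx":-120,"dy":0,"dz":-120,"spin":0},{"claw":87,"dx":-120,"dy":0,"dz":-120,"spin":0}]'
python3 -c "
from bench import *
print(get_state()['joint_positions'])"
```

```text
time: 4.68
position: [0.7199, 0.0811, 0.668]
tool_rot: [-0.158, 2.831, 0.025]
ft_force: [0.7, -0.1, -0.8]
grip_width: 0.998
grip_force: 0.0
time: 4.93
position: [0.7209, 0.0809, 0.6839]
tool_rot: [-0.155, 2.794, 0.026]
ft_force: [-0.2, -0.6, 0.2]
grip_width: 0.996
grip_force: 0.0
time: 5.18
position: [0.7165, 0.0802, 0.7046]
tool_rot: [-0.152, 2.752, 0.029]
ft_force: [0.4, -0.8, -0.0]
grip_width: 0.995
grip_force: 0.0
time: 5.43
position: [0.7091, 0.0793, 0.7258]
tool_rot: [-0.15, 2.713, 0.032]
ft_force: [0.9, -0.0, 0.1]
grip_width: 0.999
grip_force: 0.0
[-0.20345726  0.57547538  0.54557705  0.10153695 -0.47226272  2.05290363
  1.56575154]
```

```bash
python3 -m jog '[{"claw":87,"dx":-40,"dy":0,"dz":-60,"spin":0},{"claw":87,"dx":-80,"dy":0,"dz":-120,"spin":0},{"claw":87,"dx":-80,"dy":0,"dz":-120,"spin":0}]'
python3 -m jog '[{"claw":87,"dx":-40,"dy":0,"dz":-60,"spin":0},{"claw":87,"dx":-80,"dy":0,"dz":-120,"spin":0},{"claw":87,"dx":-80,"dy":0,"dz":-120,"spin":0}]'
python3 -m jog '[{"claw":87,"dx":-40,"dy":0,"dz":-60,"spin":0},{"claw":87,"dx":-80,"dy":0,"dz":-120,"spin":0},{"claw":87,"dx":-80,"dy":0,"dz":-120,"spin":0}]'
python3 -m jog '[{"claw":87,"dx":-40,"dy":0,"dz":-60,"spin":0},{"claw":87,"dx":-80,"dy":0,"dz":-120,"spin":0},{"claw":87,"dx":-80,"dy":0,"dz":-120,"spin":0}]'
python3 -c "
from bench import *
print(get_state()['joint_positions'])"
```

```text
time: 5.68
position: [0.6852, 0.0767, 0.7564]
tool_rot: [-0.148, 2.674, 0.035]
ft_force: [-0.2, -0.0, 0.1]
grip_width: 0.997
grip_force: 0.0
time: 5.93
position: [0.6612, 0.074, 0.7851]
tool_rot: [-0.147, 2.634, 0.038]
ft_force: [-0.5, -0.3, 0.3]
grip_width: 1.003
grip_force: 0.0
time: 6.18
position: [0.637, 0.0712, 0.8121]
tool_rot: [-0.144, 2.595, 0.04]
ft_force: [-0.8, -0.4, -0.3]
grip_width: 1.003
grip_force: 0.0
time: 6.43
position: [0.6123, 0.0683, 0.8377]
tool_rot: [-0.142, 2.556, 0.042]
ft_force: [-0.2, -0.3, 0.4]
grip_width: 1.002
grip_force: 0.0
[-0.24848122  0.3835898   0.48903936  0.13449721 -0.36652205  2.05312577
  1.56703017]
```

```bash
python3 -m jog '[{"claw":87,"dx":-40,"dy":0,"dz":-60,"spin":0},{"claw":87,"dx":-80,"dy":0,"dz":-120,"spin":0},{"claw":87,"dx":-80,"dy":0,"dz":-120,"spin":0}]'
python3 -m jog '[{"claw":87,"dx":-40,"dy":0,"dz":-60,"spin":0},{"claw":87,"dx":-80,"dy":0,"dz":-120,"spin":0},{"claw":87,"dx":-80,"dy":0,"dz":-120,"spin":0}]'
cat >> h.py <<'E'
from scipy.spatial.transform import Rotation as Rn
def R(s): return Rn.from_rotvec(s["tool_rot"]).as_matrix()
def sh(s,P): # tool-axis shift in mm to bring TCP to P
    return np.round(R(s).T@(np.array(P)-s["position"])*1e3,1)
E
python3 - <<'E'
from bench import *
from h import *
np.set_printoptions(precision=4,suppress=True)
s=get_state();M=R(s);print(s["joint_positions"],s["position"]);print(M,"lean",np.degrees(np.arccos(-M[2,2])),"heading",np.degrees(np.arctan2(M[1,2],M[0,2])),"y az",np.degrees(np.arctan2(M[1,1],M[0,1])))
t=load("top0");d=load("side0")
print("hub side",ray(d,[[305.9,310.9],[326.9,347.8]],.058),"top",ray(t,[[387.5,266],[434.3,260.8]],.058))
print("edge",ray(t,[[367.5,273.2],[472,262]],.152),"rim",ray(t,[[365.5,298],[456.7,288.2]],.022))
E
```

```text
time: 6.68
position: [0.587, 0.0653, 0.8621]
tool_rot: [-0.14, 2.517, 0.045]
ft_force: [-0.9, -0.0, 0.2]
grip_width: 1.0
grip_force: 0.0
time: 6.93
position: [0.5614, 0.0624, 0.885]
tool_rot: [-0.138, 2.478, 0.048]
ft_force: [-0.4, -0.8, 0.1]
grip_width: 1.002
grip_force: 0.0
[-0.2857  0.2969  0.5031  0.1435 -0.3416  2.053   1.5669] [0.5614 0.0624 0.885 ]
[[-0.7849 -0.1108  0.6097]
 [-0.0873  0.9938  0.0682]
 [-0.6135  0.0003 -0.7897]] lean 37.842992979581254 heading 6.384795781656675 y az 96.36301345762526
hub side [[ 0.5478 -0.1562  0.058 ]
 [ 0.5626 -0.2684  0.058 ]] top [[ 0.548  -0.1555  0.058 ]
 [ 0.5624 -0.2683  0.058 ]]
edge [[ 0.534  -0.0989  0.152 ]
 [ 0.5623 -0.3285  0.152 ]] rim [[ 0.4664 -0.1066  0.022 ]
 [ 0.4945 -0.3335  0.022 ]]
```

```bash
python3 - <<'E'
from bench import *
from h import *
s=get_state();print(sh(s,[.47,-.05,.5]),sh(s,[.429,-.169,.201]))
E
```

```text
[ 317.8 -101.7  240.7] [ 543.8 -215.5  443.7]
```

```bash
python3 -m jog '[{"claw":70,"dx":30,"dy":-10,"dz":24,"spin":0},{"claw":70,"dx":60,"dy":-20,"dz":48,"spin":0},{"claw":70,"dx":90,"dy":-30,"dz":70,"spin":0},{"claw":70,"dx":120,"dy":-40,"dz":92,"spin":0},{"claw":70,"dx":150,"dy":-50,"dz":114,"spin":0},{"claw":70,"dx":180,"dy":-60,"dz":136,"spin":0},{"claw":70,"dx":210,"dy":-70,"dz":158,"spin":0},{"claw":70,"dx":240,"dy":-80,"dz":182,"spin":0},{"claw":70,"dx":270,"dy":-90,"dz":206,"spin":0},{"claw":70,"dx":300,"dy":-100,"dz":230,"spin":0},{"claw":70,"dx":318,"dy":-102,"dz":241,"spin":0},{"claw":70,"dx":318,"dy":-102,"dz":241,"spin":0},{"claw":70,"dx":318,"dy":-102,"dz":241,"spin":0}]'
python3 - <<'E'
from bench import *
from h import *
s=get_state();print(s["joint_positions"],sh(s,[.429,-.169,.201]))
M=R(s);print("lean",np.degrees(np.arccos(-M[2,2])),"heading",np.degrees(np.arctan2(M[1,2],M[0,2])),"y az",np.degrees(np.arctan2(M[1,1],M[0,1])))
E
```

```text
time: 8.02
position: [0.5167, -0.0026, 0.6649]
tool_rot: [-0.155, 2.496, 0.044]
ft_force: [-0.4, 0.7, 0.6]
grip_width: 0.805
grip_force: 0.0
[ 0.27016912 -0.30170666 -0.16444835  1.35371717 -0.17628265  1.45388622
  1.75528165] [ 364.1 -152.   308.1]
lean 36.76799467928861 heading 6.594461511142299 y az 97.00346221897578
```

```bash
python3 - <<'E'
from bench import *
from h import *
s=get_state();print(s["position"],sh(s,[.48,-.164,.3]))
E
```

```text
[ 0.51665506 -0.00257578  0.66491075] [ 263.8 -153.8  259.4]
```

```bash
python3 -m jog '[{"claw":70,"dx":22,"dy":-13,"dz":22,"spin":0},{"claw":70,"dx":44,"dy":-26,"dz":43,"spin":0},{"claw":70,"dx":66,"dy":-39,"dz":65,"spin":0},{"claw":70,"dx":88,"dy":-51,"dz":86,"spin":0},{"claw":70,"dx":110,"dy":-64,"dz":108,"spin":0},{"claw":70,"dx":132,"dy":-77,"dz":130,"spin":0},{"claw":70,"dx":154,"dy":-90,"dz":151,"spin":0},{"claw":70,"dx":176,"dy":-103,"dz":173,"spin":0},{"claw":70,"dx":198,"dy":-115,"dz":195,"spin":0},{"claw":70,"dx":220,"dy":-128,"dz":216,"spin":0},{"claw":70,"dx":242,"dy":-141,"dz":238,"spin":0},{"claw":70,"dx":264,"dy":-154,"dz":259,"spin":0},{"claw":70,"dx":264,"dy":-154,"dz":259,"spin":0},{"claw":70,"dx":264,"dy":-154,"dz":259,"spin":0}]'
python3 - <<'E'
from bench import *
from h import *
s=get_state();print(s["joint_positions"],sh(s,[.471,-.164,.146]))
M=R(s);print("lean",np.degrees(np.arccos(-M[2,2])),"heading",np.degrees(np.arctan2(M[1,2],M[0,2])),"y az",np.degrees(np.arctan2(M[1,1],M[0,1])))
E
```

```text
time: 9.18
position: [0.498, -0.1697, 0.2729]
tool_rot: [-0.151, 2.528, 0.091]
ft_force: [-0.0, 0.6, 0.5]
grip_width: 0.805
grip_force: 0.0
[ 1.02774429 -0.30099061 -0.40826051  2.11462128 -0.6777468   0.94772312
  2.60576662] [94.3  5.2 89.2]
lean 35.06641265892152 heading 9.919023815906904 y az 97.39757029047499
```

```bash
cat > kin.py <<'E'
import numpy as np,itertools
from scipy.spatial.transform import Rotation as Rn
from scipy.optimize import least_squares
S=[([-1.10991,.32180,-.07008,1.45166,.0226,1.37078,-.0569],[.28067,.58571,.23548],[-.69587,-3.06323,.00288]),
([-.28818,.47398,.25614,.83522,-.12127,1.84538,1.59099],[.7012,.0804,.4506],[.176,-3.135,-.001]),
([-.20346,.57548,.54558,.10154,-.47226,2.0529,1.56575],[.7091,.0793,.7258],[-.15,2.713,.032]),
([-.2857,.2969,.5031,.1435,-.3416,2.053,1.5669],[.5614,.0624,.885],[-.138,2.478,.048]),
([.27017,-.30171,-.16445,1.35372,-.17628,1.45389,1.75528],[.51666,-.00258,.66491],[-.155,2.496,.044]),
([1.02774,-.30099,-.40826,2.11462,-.67775,.94772,2.60577],[.498,-.1697,.2729],[-.151,2.528,.091])]
SG=(-1,-1,-1,-1);C=0.
P=np.array([.3,.35,.35,.25,0,0,0,0])
def fk(q,P,sg,c):
    z=lambda a:Rn.from_euler('z',a);y=lambda a:Rn.from_euler('y',a)
    R=z(sg[0]*q[0]);p=np.array([0,0,P[0]])
    R=R*y(q[1]);p=p+R.apply([P[4],0,P[1]/2]);R=R*z(sg[1]*q[2]);p=p+R.apply([P[5],0,P[1]/2])
    R=R*y(q[3]);p=p+R.apply([P[6],0,P[2]]);R=R*z(sg[2]*q[4])
    R=R*y(q[5]);p=p+R.apply([P[7],0,P[3]]);R=R*z(sg[3]*q[6]+c)
    return p,R
def fit():
    best=None
    for sg in itertools.product((1,-1),repeat=4):
      for c in (0,np.pi/2,np.pi,-np.pi/2):
        e=sum((fk(q,P,sg,c)[1].inv()*Rn.from_rotvec(r)).magnitude() for q,_,r in S)
        if best is None or e<best[0]:best=(e,sg,c)
    e,sg,c=best
    f=lambda P:np.concatenate([fk(q,P,sg,c)[0]-p for q,p,_ in S])
    s=least_squares(f,P,x_scale=.1);return e,sg,c,s.x,abs(s.fun).max()
LO=np.array([-2.86,-.3,-1.38,.06,-1.56,.09,-2.69]);HI=np.array([2.86,2.09,1.24,2.45,4.7,2.05,2.69])
def ik(p,R,q0,m,mg=.02):
    e,sg,c,L,_=m
    def f(q):
        pp,RR=fk(q,L,sg,c);return np.r_[(pp-p)*10,(RR.inv()*R).as_rotvec()*3,.003*(q-q0)]
    s=least_squares(f,np.clip(q0,LO+mg+.001,HI-mg-.001),bounds=(LO+mg,HI-mg))
    pp,RR=fk(s.x,L,sg,c);return s.x,np.linalg.norm(pp-p)*1e3,np.degrees((RR.inv()*R).magnitude())
E
python3 - <<'E'
from kin import *
np.set_printoptions(precision=3,suppress=True)
m=fit();print(m)
def des(lean,h,flip):
    l,h=np.radians([lean,h]);z=np.array([np.sin(l)*np.cos(h),np.sin(l)*np.sin(h),-np.cos(l)])
    y=np.array([-np.sin(h),np.cos(h),0])*(1-2*flip);return Rn.from_matrix(np.c_[np.cross(y,z),y,z])
for lean,h in((38,6.5),(38,0),(42,6.5)):
  for fl in(0,1):
    R=des(lean,h,fl);z=R.as_matrix()[:,2]
    for nm,g in(("A",(.5479,-.1558,.047)),("B",(.5625,-.2683,.047)),("c0",(.554,.1,.04)),("c2",(.522,.266,.04))):
      for back in(0,.07,.14):
        T=np.array(g)+z*(.005-back)
        if nm[0]=="c":T=np.array(g)+z*.005+[0,0,back]
        best=min((ik(T,R,np.array(q0),m) for q0 in([.4,-.1,0,1.8,-.3,1.,-.5],[1,-.2,-.4,2,-.6,1,2.5],[-.3,0,.3,1.6,0,1,0])),key=lambda r:r[1]+r[2]*3)
        print(lean,h,fl,nm,back,best[0],"err %.1f %.1f"%best[1:])
E
```

```text
(0.0020130903617537653, (-1, -1, -1, -1), 1.5707963267948966, array([ 0.255,  0.44 ,  0.511,  0.294, -0.003,  0.028,  0.033,  0.008]), np.float64(0.026551954482403606))
38 6.5 0 A 0 [ 1.438  0.341 -1.019  2.239 -0.49   0.188  2.67 ] err 0.0 0.0
38 6.5 0 A 0.07 [-0.762 -0.136  1.22   2.316 -0.597  0.373  2.67 ] err 8.5 1.4
38 6.5 0 A 0.14 [-0.203 -0.28   0.73   2.345 -0.436  0.511  2.571] err 0.0 0.0
38 6.5 0 B 0 [ 1.515  0.491 -0.94   2.066 -0.289  0.313  2.67 ] err 0.0 0.0
38 6.5 0 B 0.07 [ 1.859  0.385 -1.226  2.128 -0.297  0.434  2.67 ] err 0.0 0.0
38 6.5 0 B 0.14 [-0.541 -0.226  1.22   2.191 -0.403  0.586  2.67 ] err 14.8 2.6
38 6.5 0 c0 0 [ 0.075  0.163 -0.306  2.307  1.424  0.11   0.087] err 0.0 0.0
38 6.5 0 c0 0.07 [-0.434 -0.006  0.217  2.274  0.297  0.222  1.2  ] err 0.0 0.0
38 6.5 0 c0 0.14 [ 0.894 -0.28  -1.009  2.23  -0.485  0.43   1.883] err 0.0 0.0
38 6.5 0 c2 0 [-0.294  0.242 -0.351  2.213  1.352  0.389 -0.14 ] err 0.0 0.0
38 6.5 0 c2 0.07 [-0.17   0.087 -0.468  2.19   0.93   0.435  0.286] err 0.0 0.0
38 6.5 0 c2 0.14 [-0.61  -0.042 -0.018  2.141  0.634  0.536  0.588] 
[... 3975 characters left out ...]
1 B 0 [ 0.274  0.35   0.425  2.1   -1.42   0.622  0.366] err 0.0 0.0
42 6.5 1 B 0.07 [ 0.22   0.184  0.548  2.166 -1.224  0.667  0.237] err 0.0 0.0
42 6.5 1 B 0.14 [ 0.113 -0.003  0.719  2.209 -0.977  0.712  0.072] err 0.0 0.0
42 6.5 1 c0 0 [-1.198  0.253  1.018  2.318 -1.54   0.11  -0.229] err 7.5 2.9
42 6.5 1 c0 0.07 [-0.241 -0.013  0.016  2.318  0.614  0.13  -2.263] err 0.0 0.0
42 6.5 1 c0 0.14 [ 0.553 -0.208 -0.714  2.272 -0.26   0.302 -1.44 ] err 0.0 0.0
42 6.5 1 c2 0 [-1.785  0.579  1.22   2.25  -1.152  0.11  -1.141] err 0.1 0.0
42 6.5 1 c2 0.07 [-1.823  0.224  1.22   2.216  0.602  0.266 -2.67 ] err 3.7 0.8
42 6.5 1 c2 0.14 [ 0.759 -0.28  -1.307  2.186  0.183  0.379 -2.235] err 0.0 0.0
```

The arm leans out as hoped (35 to 38°, about 7 to 10° heading). A quick kinematic fit says the tray needs the other half-turn of the grasp, because joint 7 is near its limit. I'll spin 180° here, in free air.

```bash
python3 -m jog '[{"claw":70,"dx":0,"dy":0,"dz":0,"spin":45},{"claw":70,"dx":0,"dy":0,"dz":0,"spin":45},{"claw":70,"dx":0,"dy":0,"dz":0,"spin":45},{"claw":70,"dx":0,"dy":0,"dz":0,"spin":45},{"claw":70,"dx":0,"dy":0,"dz":0,"spin":45},{"claw":70,"dx":0,"dy":0,"dz":0,"spin":45},{"claw":70,"dx":0,"dy":0,"dz":0,"spin":90},{"claw":70,"dx":0,"dy":0,"dz":0,"spin":90},{"claw":70,"dx":0,"dy":0,"dz":0,"spin":90},{"claw":70,"dx":0,"dy":0,"dz":0,"spin":90},{"claw":70,"dx":0,"dy":0,"dz":0,"spin":90},{"claw":70,"dx":0,"dy":0,"dz":0,"spin":90},{"claw":70,"dx":0,"dy":0,"dz":0,"spin":90}]'
python3 -m jog '[{"claw":70,"dx":0,"dy":0,"dz":0,"spin":45},{"claw":70,"dx":0,"dy":0,"dz":0,"spin":45},{"claw":70,"dx":0,"dy":0,"dz":0,"spin":45},{"claw":70,"dx":0,"dy":0,"dz":0,"spin":45},{"claw":70,"dx":0,"dy":0,"dz":0,"spin":45},{"claw":70,"dx":0,"dy":0,"dz":0,"spin":45},{"claw":70,"dx":0,"dy":0,"dz":0,"spin":90},{"claw":70,"dx":0,"dy":0,"dz":0,"spin":90},{"claw":70,"dx":0,"dy":0,"dz":0,"spin":90},{"claw":70,"dx":0,"dy":0,"dz":0,"spin":90},{"claw":70,"dx":0,"dy":0,"dz":0,"spin":90},{"claw":70,"dx":0,"dy":0,"dz":0,"spin":90},{"claw":70,"dx":0,"dy":0,"dz":0,"spin":90}]'
cat >> h.py <<'E'
def rep(s):
    M=R(s);a=np.degrees
    np.set_printoptions(precision=4,suppress=True)
    print("q",s["joint_positions"],"p",s["position"],"lean %.1f heading %.1f yaz %.1f yz %.3f"%(a(np.arccos(-M[2,2])),a(np.arctan2(M[1,2],M[0,2])),a(np.arctan2(M[1,1],M[0,1])),M[2,1]))
E
python3 - <<'E'
from bench import *
from h import *
s=get_state();rep(s);z=R(s)[:,2];g=np.array([.5479,-.1558,.047])
for b in(.13,.0):print(b,g+z*(.005-b),sh(s,g+z*(.005-b)))
E
```

```text
time: 10.27
position: [0.501, -0.1683, 0.2766]
tool_rot: [1.778, 2.005, 0.667]
ft_force: [0.9, -0.9, -0.2]
grip_width: 0.805
grip_force: 0.0
time: 11.35
position: [0.501, -0.1683, 0.2766]
tool_rot: [-2.925, -0.175, -0.926]
ft_force: [0.2, 0.4, -0.0]
grip_width: 0.805
grip_force: 0.0
q [ 1.0295 -0.3017 -0.4138  2.1088 -0.6799  0.9485 -0.5408] p [ 0.501  -0.1683  0.2766] lean 35.3 heading 9.9 yaz -82.6 yz -0.030
0.13 [ 0.4768 -0.1682  0.149 ] [-93.3   0.7  90.3]
0.0 [ 0.5507 -0.1553  0.0429] [-93.3   0.7 220.3]
```

```bash
python3 -m jog '[{"claw":70,"dx":-20,"dy":0,"dz":18,"spin":0},{"claw":70,"dx":-40,"dy":0,"dz":36,"spin":0},{"claw":70,"dx":-60,"dy":0,"dz":54,"spin":0},{"claw":70,"dx":-80,"dy":1,"dz":72,"spin":0},{"claw":70,"dx":-93,"dy":1,"dz":90,"spin":0},{"claw":70,"dx":-93,"dy":1,"dz":90,"spin":0},{"claw":70,"dx":-93,"dy":1,"dz":90,"spin":0}]'
python3 - <<'E'
from bench import *
from h import *
s=get_state();rep(s);z=R(s)[:,2];g=np.array([.5479,-.1558,.047])
for b in(.13,.07,.0):print(b,g+z*(.005-b),sh(s,g+z*(.005-b)))
E
```

```text
time: 11.93
position: [0.4766, -0.1687, 0.1489]
tool_rot: [-2.924, -0.181, -0.926]
ft_force: [0.8, 0.1, 0.3]
grip_width: 0.803
grip_force: 0.0
q [ 0.9931 -0.2031 -0.392   2.3147 -0.8081  0.7069 -0.3069] p [ 0.4766 -0.1687  0.1489] lean 35.3 heading 10.1 yaz -82.4 yz -0.030
0.13 [ 0.4768 -0.1684  0.149 ] [ 0.3 -0.3  0. ]
0.07 [ 0.5109 -0.1624  0.1001] [ 0.3 -0.3 60. ]
0.0 [ 0.5507 -0.1553  0.0429] [  0.3  -0.3 130. ]
```

Tracking well and off the limits. Going in along the tool axis.

```bash
python3 -m jog '[{"claw":70,"dx":0,"dy":0,"dz":20,"spin":0},{"claw":70,"dx":0,"dy":0,"dz":40,"spin":0},{"claw":70,"dx":0,"dy":0,"dz":60,"spin":0},{"claw":70,"dx":0,"dy":0,"dz":75,"spin":0},{"claw":70,"dx":0,"dy":0,"dz":90,"spin":0},{"claw":70,"dx":0,"dy":0,"dz":90,"spin":0},{"claw":70,"dx":0,"dy":0,"dz":90,"spin":0}]'
python3 - <<'E'
from bench import *
from h import *
import cv2
s=get_state();rep(s);z=R(s)[:,2];g=np.array([.5479,-.1558,.047]);print(sh(s,g+z*.005),s["ft_force"])
d=get_image("side");cv2.imwrite("pics/s1.png",cv2.resize(d["frame"][180:420,200:500],None,fx=2.5,fy=2.5)[:,:,::-1])
E
```

```text
time: 12.52
position: [0.529, -0.1613, 0.0771]
tool_rot: [-2.924, -0.179, -0.931]
ft_force: [-0.9, -0.2, 0.3]
grip_width: 0.806
grip_force: 0.0
q [ 0.9325  0.0299 -0.4598  2.2966 -0.8771  0.455  -0.2401] p [ 0.529  -0.1613  0.0771] lean 35.5 heading 9.9 yaz -82.5 yz -0.029
[-1.6 -2.1 40.9] [-0.8786 -0.1638  0.3391]
```

View pics/s1.png

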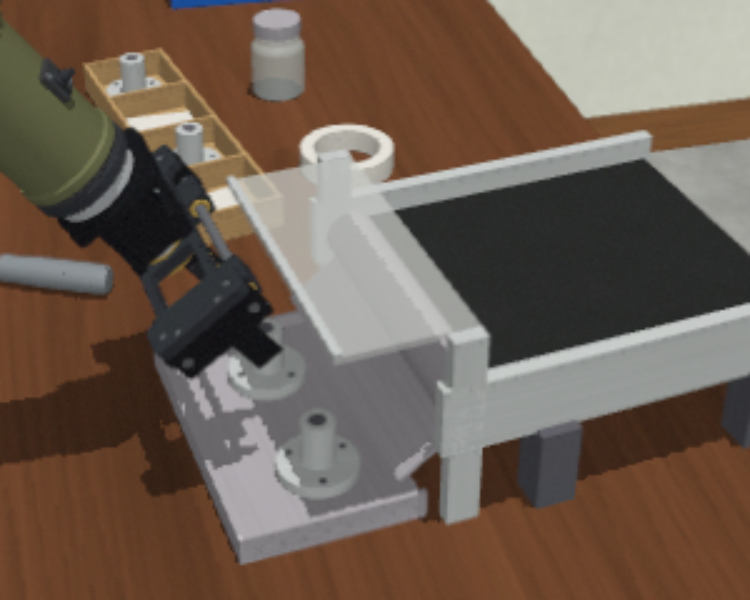

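Picture s1: the near finger is beside hub A at (268,330), the tool leans under the guard's front edge with a gap, and nothing touches. I'll advance the last 40 mm and grip.

```bash
python3 -m jog '[{"claw":70,"dx":-1,"dy":-1,"dz":12,"spin":0},{"claw":70,"dx":-1,"dy":-2,"dz":24,"spin":0},{"claw":70,"dx":-1,"dy":-2,"dz":34,"spin":0},{"claw":70,"dx":-1,"dy":-2,"dz":40,"spin":0},{"claw":70,"dx":-1,"dy":-2,"dz":40,"spin":0},{"claw":70,"dx":-1,"dy":-2,"dz":40,"spin":0}]'
python3 -m jog '[{"claw":15,"dx":0,"dy":0,"dz":0,"spin":0},{"claw":15,"dx":0,"dy":0,"dz":0,"spin":0},{"claw":15,"dx":0,"dy":0,"dz":0,"spin":0},{"claw":15,"dx":0,"dy":0,"dz":0,"spin":0},{"claw":15,"dx":0,"dy":0,"dz":0,"spin":0},{"claw":15,"dx":0,"dy":0,"dz":0,"spin":0},{"claw":15,"dx":0,"dy":0,"dz":0,"spin":0},{"claw":15,"dx":0,"dy":0,"dz":0,"spin":0}]' 30
python3 -c "
from bench import *
from h import *
rep(get_state())"
```

```text
time: 13.07
position: [0.5494, -0.1562, 0.0432]
tool_rot: [-2.926, -0.176, -0.93]
ft_force: [0.1, 0.7, 0.7]
grip_width: 0.798
grip_force: 0.0
time: 13.73
position: [0.5492, -0.1557, 0.0423]
tool_rot: [-2.925, -0.176, -0.928]
ft_force: [-1.6, 0.6, 3.4]
grip_width: 0.292
grip_force: 29.8
q [ 0.9082  0.1415 -0.4857  2.2821 -0.9249  0.3467 -0.1851] p [ 0.5492 -0.1557  0.0423] lean 35.4 heading 9.8 yaz -82.6 yz -0.030
```

```bash
python3 -m jog '[{"claw":15,"dx":0,"dy":0,"dz":-10,"spin":0},{"claw":15,"dx":0,"dy":0,"dz":-25,"spin":0},{"claw":15,"dx":0,"dy":0,"dz":-45,"spin":0},{"claw":15,"dx":0,"dy":0,"dz":-65,"spin":0},{"claw":15,"dx":0,"dy":0,"dz":-85,"spin":0},{"claw":15,"dx":0,"dy":0,"dz":-105,"spin":0},{"claw":15,"dx":0,"dy":0,"dz":-120,"spin":0},{"claw":15,"dx":0,"dy":0,"dz":-130,"spin":0},{"claw":15,"dx":0,"dy":0,"dz":-130,"spin":0},{"claw":15,"dx":0,"dy":0,"dz":-130,"spin":0}]'
python3 - <<'E'
from bench import *
from h import *
import kin
from kin import *
s=get_state();rep(s)
M=R(s)
A=lambda q,p,r:(q,p,r)
kin.S=[S[0],S[1],S[3],([1.0295,-.3017,-.4138,2.1088,-.6799,.9485,-.5408],[.501,-.1683,.2766],[-2.925,-.175,-.926]),
([.9931,-.2031,-.392,2.3147,-.8081,.7069,-.3069],[.4766,-.1687,.1489],[-2.924,-.181,-.926]),
([.9082,.1415,-.4857,2.2821,-.9249,.3467,-.1851],[.5492,-.1557,.0423],[-2.925,-.176,-.928]),(s["joint_positions"],s["position"],s["tool_rot"])]
m=fit();print(m)
Rt=Rn.from_matrix(M);z=M[:,2]
def track(q,p0,p1,Rt,n=25):
    w=0
    for t in np.linspace(0,1,n+1)[1:]:
        q,e,a=ik(p0+(p1-p0)*t,Rt,q,m,.015);w=max(w,e+a*2)
    return q,w
q0=np.array(s["joint_positions"]);p0=s["position"]
for nm,c in(("c0",(.554,.1)),("c2",(.522,.266)),("t",(.56,-.02))):
    g=np.array([c[0],c[1],.04])+z*.005
    q,w1=track(q0,p0,np.array([g[0]-.05,g[1],.2]),Rt);q,w2=track(q,np.array([g[0]-.05,g[1],.2]),g+[0,0,.07],Rt);q2,w3=track(q,g+[0,0,.07],g,Rt)
    print(nm,q,q2,"worst",w1,w2,w3)
E
```

```text
time: 14.57
position: [0.4749, -0.1688, 0.1483]
tool_rot: [-2.926, -0.176, -0.929]
ft_force: [-0.4, -0.2, -1.0]
grip_width: 0.293
grip_force: 29.8
q [ 0.9945 -0.2083 -0.3918  2.3203 -0.8119  0.7046 -0.3051] p [ 0.4749 -0.1688  0.1483] lean 35.4 heading 9.7 yaz -82.6 yz -0.029
(0.0020347881359270774, (-1, -1, -1, -1), 1.5707963267948966, array([ 0.2421,  0.4411,  0.4977,  0.3134, -0.0303,  0.0293,  0.0126,
       -0.0308]), np.float64(0.02537211264247763))
c0 [-0.2028 -0.0084  0.0208  2.304   0.0323  0.2291 -1.6618] [ 0.8431  0.2338 -0.9261  2.337   1.1207  0.105  -2.5498] worst 14.506927457874355 3.2056806591306692 0.1593796261093692
c2 [-0.4187  0.0567 -0.1293  2.2174  0.6765  0.3585 -2.5744] [-1.3085  0.2612  0.7415  2.2632  0.619   0.151  -2.6741] worst 27.870332569777148 2.686974351665304e-05 0.006043725927088182
t [ 0.0479 -0.0082  0.0402  2.2917 -0.5298  0.2954 -0.8978] [ 0.0808  0.1519 -0.0171  2.3037 -1.0179  0.1554 -0.4148] worst 5.763226734050004 2.355140916621417 0.00010783793798300388
```

```bash
cat > kin2.py <<'E'
import kin
from kin import *
q7=[.9945,-.2083,-.3918,2.3203,-.8119,.7046,-.3051]
S2=[S[0],S[1],S[2],S[3],([1.0295,-.3017,-.4138,2.1088,-.6799,.9485,-.5408],[.501,-.1683,.2766],0),
([.9931,-.2031,-.392,2.3147,-.8081,.7069,-.3069],[.4766,-.1687,.1489],0),
([.9325,.0299,-.4598,2.2966,-.8771,.455,-.2401],[.529,-.1613,.0771],0),
([.9082,.1415,-.4857,2.2821,-.9249,.3467,-.1851],[.5492,-.1557,.0423],0),(q7,[.4749,-.1688,.1483],0),
([-.24337,.44107,.1964,.60253,-.09736,2.05264,1.56809],[.6553,.0749,.5797],0),([-.28664,.32254,.23183,.66962,-.08746,2.05247,1.56775],[.6087,.0692,.6245],0),
([-.20424,.64089,.24436,.30363,-.18019,2.05268,1.56814],[.7412,.0839,.5788],0),([-.21337,.57082,.28047,.26603,-.20220,2.05284,1.56807],[.7165,.0805,.6484],0)]
SQ="zyzyzyz";SGN=[-1,1,-1,1,-1,1,-1]
def fk(q,P,sg=None,c=None):
    P=P.reshape(7,3);R=Rn.identity();p=np.zeros(3)
    for i in range(7):
        R=R*Rn.from_euler(SQ[i],SGN[i]*q[i]+(np.pi/2 if i==6 else 0));p=p+R.apply(P[i])
    return p,R
kin.fk=fk
def fitm():
    P0=np.zeros((7,3));P0[:,2]=[.25,.22,.22,.25,.25,.3,0];P0=P0.ravel()
    s=least_squares(lambda P:np.r_[np.concatenate([fk(q,P)[0]-p for q,p,_ in S2]),1e-3*(P-P0)],P0)
    return s.x,abs(s.fun[:3*len(S2)]).max()
x,err=fitm();m=(0,0,0,x,0)
def track(q,p0,p1,Rt,n=15):
    w=0;p0=np.array(p0);p1=np.array(p1)
    for t in np.linspace(0,1,n+1)[1:]:
        q,e,a=ik(p0+(p1-p0)*t,Rt,q,m,.015);w=max(w,e+a*2)
    return q,w
E
python3 - <<'E'
from bench import *
from h import *
from kin2 import *
print(err*1e3);print(x.reshape(7,3))
s=get_state();M=R(s);Rt=Rn.from_matrix(M);z=M[:,2]
q0=np.array(s["joint_positions"]);p0=s["position"]
for nm,c in(("c0",(.554,.1)),("c2",(.522,.266)),("t",(.60,-.02)),("t2",(.45,-.02))):
  g=np.array([c[0],c[1],.04])+z*.005
  q=q0;ws=[];pp=p0
  for w in([.5,-.16,.25],[g[0],g[1],.25],g+[0,0,.07],g):
    q,e=track(q,pp,w,Rt);pp=w;ws.append(round(e,2))
  print(nm,q,ws)
E
```

```text
0.047336116177187915
[[-5.29794928e-05 -7.67250514e-03  2.49507011e-01]
 [ 1.75357784e-04 -7.67250514e-03  2.33917172e-01]
 [-2.28237705e-05 -5.37149620e-03  2.33917024e-01]
 [ 6.91337310e-05 -5.37170296e-03  2.56553986e-01]
 [-1.81109667e-05 -2.20780507e-04  2.56554240e-01]
 [ 9.92099342e-05 -2.20406508e-04  3.27316591e-01]
 [-1.68171038e-05 -3.09394975e-05  2.73165972e-02]]
c0 [-0.06003119  0.06625903 -0.19946801  2.37258744  0.61580856  0.10828568
 -2.29887545] [np.float64(0.0), np.float64(17.57), np.float64(0.0), np.float64(0.0)]
c2 [-1.70074674  0.2264645   1.07998815  2.32660711  0.52263975  0.18394588
 -2.6282657 ] [np.float64(0.0), np.float64(35.97), np.float64(3.46), np.float64(6.88)]
t [ 0.63992491  0.18609126 -0.5926201   2.26381271 -0.34515664  0.13056816
 -1.03456118] [np.float64(0.0), np.float64(0.0), np.float64(0.0), np.float64(0.0)]
t2 [ 1.58107455 -0.285      -1.32798548  2.435      -1.12861663  0.54880122
 -0.31171755] [np.float64(0.0), np.float64(71.64), np.float64(69.79), np.float64(37.18)]
```

```bash
python3 - <<'E'
from bench import *
from h import *
from kin2 import *
s=get_state();M=R(s);Rt=Rn.from_matrix(M);z=M[:,2]
q0=np.array(s["joint_positions"]);p0=s["position"]
for nm,c in(("c0",(.554,.1)),("c2",(.522,.266))):
 g=np.array([c[0],c[1],.04])+z*.005
 for xx in(.56,.60,.65):
  for zz in(.13,.2,.3):
   q=q0;ws=[];pp=p0
   for w in([.5,-.16,.26],[xx,-.1,.26],[xx,-.02,zz],[xx,g[1],zz],g+[0,0,.05],g):
    q,e=track(q,pp,w,Rt,10);pp=w;ws.append(float(round(e,1)))
   print(nm,xx,zz,q,ws)
E
```

```text
c0 0.56 0.13 [ 0.42556472  0.09899008 -0.68875058  2.35794678  0.8642866   0.13694534
 -2.51800565] [2.0, 0.7, 0.0, 0.0, 0.0, 0.0]
c0 0.56 0.2 [ 0.46340464  0.10314259 -0.72697145  2.35695531  0.88613731  0.140505
 -2.53648538] [2.0, 0.7, 0.0, 0.0, 0.0, 0.0]
c0 0.56 0.3 [-0.10521083  0.06444722 -0.15382732  2.37406327  0.59445557  0.10657322
 -2.27924787] [2.0, 0.7, 5.4, 8.6, 0.4, 0.0]
c0 0.6 0.13 [ 0.26752469  0.08486978 -0.52948816  2.36236865  0.77791483  0.12480901
 -2.44370797] [2.0, 0.0, 0.0, 0.0, 0.0, 0.0]
c0 0.6 0.2 [ 0.37538039  0.09399245 -0.63812816  2.35930386  0.83605927  0.13265932
 -2.49394129] [2.0, 0.0, 0.0, 0.0, 0.0, 0.0]
c0 0.6 0.3 [ 0.40839175  0.09721826 -0.67142016  2.35840589  0.85453457  0.13542628
 -2.50971603] [2.0, 0.0, 0.0, 0.0, 0.0, 0.0]
c0 0.65 0.13 [ 0.08416937  0.0731194  -0.34488762  2.36795819  0.68516664  0.11453
 -2.36172784] [2.0, 0.0, 0.0, 0.0, 0.0, 0.0]
c0 0.65 0.2 [ 0.227779    0.0819703  -0.48947894  2.36354377  0.75723632  0.1222983
 -2.42562905] [2.0, 0.0, 0.0, 0.0, 0.0, 0.0]
c0 0.65 0.3 [ 0.29756154  0.08721456 -0.55972969  2.36149616  0.79
[... 533 characters left out ...]
397663
 -2.62852871] [2.0, 0.0, 0.0, 0.0, 5.4, 4.1]
c2 0.6 0.2 [-1.70062594  0.22641186  1.07984787  2.32660539  0.52292593  0.18397663
 -2.6285287 ] [2.0, 0.0, 0.0, 0.0, 5.4, 4.1]
c2 0.6 0.3 [-1.70062594  0.22641186  1.07984787  2.32660539  0.52292593  0.18397663
 -2.6285287 ] [2.0, 0.0, 0.0, 0.0, 5.4, 4.1]
c2 0.65 0.13 [-1.70062594  0.22641187  1.07984787  2.32660539  0.52292593  0.18397663
 -2.6285287 ] [2.0, 0.0, 0.0, 0.0, 5.4, 4.1]
c2 0.65 0.2 [-1.70062594  0.22641186  1.07984787  2.32660539  0.52292594  0.18397663
 -2.62852871] [2.0, 0.0, 0.0, 0.0, 5.4, 4.1]
c2 0.65 0.3 [-1.70062594  0.22641187  1.07984787  2.32660539  0.52292593  0.18397663
 -2.6285287 ] [2.0, 0.0, 0.0, 0.0, 5.4, 4.1]
```

```bash
python3 - <<'E'
from bench import *
from h import *
s=get_state()
for w in([.505,-.14,.225],[.56,-.08,.225],[.61,.0,.2],[.61,.08,.18],[.5553,.0998,.085],[.5553,.0998,.0348]):print(w,sh(s,w))
E
```

```text
[0.505, -0.14, 0.225] [ 71.3 -26.9 -42.6]
[0.56, -0.08, 0.225] [121.2 -79.2  -5.3]
[0.61, 0.0, 0.2] [ 154.5 -151.4   51.4]
[0.61, 0.08, 0.18] [ 150.  -230.1   75.5]
[0.5553, 0.0998, 0.085] [  52.5 -254.1  123.7]
[0.5553, 0.0998, 0.0348] [  23.5 -252.6  164.7]
```

```bash
python3 -m jog '[{"claw":15,"dx":24,"dy":-9,"dz":-14,"spin":0},{"claw":15,"dx":48,"dy":-18,"dz":-28,"spin":0},{"claw":15,"dx":71,"dy":-27,"dz":-43,"spin":0},{"claw":15,"dx":88,"dy":-44,"dz":-30,"spin":0},{"claw":15,"dx":105,"dy":-62,"dz":-17,"spin":0},{"claw":15,"dx":121,"dy":-79,"dz":-5,"spin":0},{"claw":15,"dx":130,"dy":-97,"dz":9,"spin":0},{"claw":15,"dx":138,"dy":-115,"dz":23,"spin":0},{"claw":15,"dx":146,"dy":-133,"dz":37,"spin":0},{"claw":15,"dx":154,"dy":-151,"dz":51,"spin":0},{"claw":15,"dx":153,"dy":-175,"dz":58,"spin":0},{"claw":15,"dx":152,"dy":-200,"dz":65,"spin":0},{"claw":15,"dx":150,"dy":-230,"dz":75,"spin":0},{"claw":15,"dx":150,"dy":-230,"dz":75,"spin":0},{"claw":15,"dx":150,"dy":-230,"dz":75,"spin":0}]'
python3 - <<'E'
from bench import *
from h import *
s=get_state();rep(s)
for w in([.5553,.0998,.085],[.5553,.0998,.0348]):print(w,sh(s,w))
E
```

```text
time: 15.82
position: [0.6086, 0.0837, 0.179]
tool_rot: [-2.923, -0.183, -0.923]
ft_force: [-0.3, -1.7, -1.3]
grip_width: 0.286
grip_force: 29.8
q [ 0.9537 -0.1122 -1.0641  2.1293 -0.2748  0.4641 -1.3763] p [0.6086 0.0837 0.179 ] lean 35.2 heading 10.3 yaz -82.2 yz -0.032
[0.5553, 0.0998, 0.085] [-95.9 -20.2  48.2]
[0.5553, 0.0998, 0.0348] [-124.8  -18.6   89.2]
```

```bash
python3 -m jog '[{"claw":15,"dx":-20,"dy":-4,"dz":10,"spin":0},{"claw":15,"dx":-40,"dy":-8,"dz":20,"spin":0},{"claw":15,"dx":-60,"dy":-12,"dz":30,"spin":0},{"claw":15,"dx":-80,"dy":-16,"dz":40,"spin":0},{"claw":15,"dx":-96,"dy":-20,"dz":48,"spin":0},{"claw":15,"dx":-96,"dy":-20,"dz":48,"spin":0},{"claw":15,"dx":-96,"dy":-20,"dz":48,"spin":0}]'
python3 - <<'E'
from bench import *
from h import *
import cv2
s=get_state();rep(s)
for w in([.5553,.0998,.0348],):print(w,sh(s,w))
d=get_image("top");t=get_image("side")
cv2.imwrite("pics/t2.png",np.vstack([cv2.resize(d["frame"][200:340,140:360],(660,420)),np.zeros((1,660,3),np.uint8)])[:,:,::-1])
cv2.imwrite("pics/s2.png",cv2.resize(t["frame"][140:340,160:400],(720,600))[:,:,::-1])
E
```

```text
time: 16.4
position: [0.5562, 0.0954, 0.0859]
tool_rot: [-2.926, -0.174, -0.926]
ft_force: [1.0, 0.2, -0.2]
grip_width: 0.291
grip_force: 29.8
q [ 1.0277 -0.0522 -1.2247  2.3183 -0.1161  0.227  -1.5594] p [0.5562 0.0954 0.0859] lean 35.3 heading 9.9 yaz -82.6 yz -0.031
[0.5553, 0.0998, 0.0348] [-29.8  -2.9  41.6]
```

View pics/s2.png

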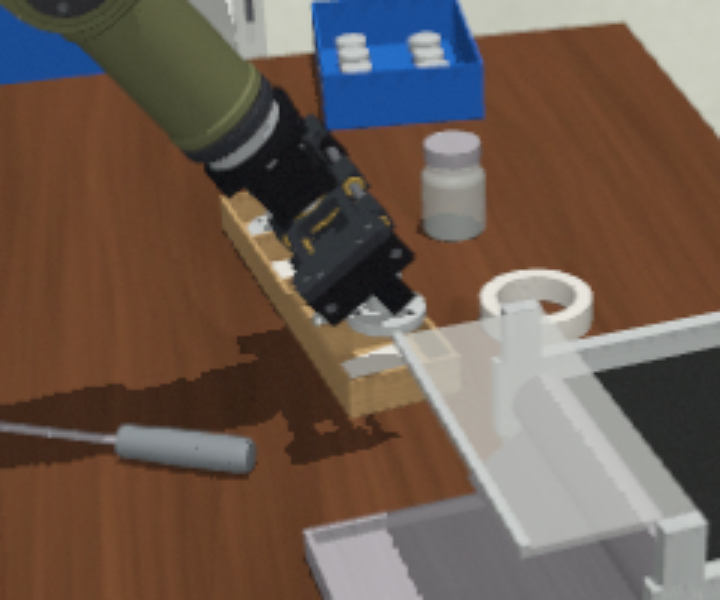

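Picture s2: the casting hangs level at (385,310) over cell 0, with its white liner at (370,360). It clears the walls. Lowering.

```bash
python3 -m jog '[{"claw":15,"dx":-8,"dy":-2,"dz":10,"spin":0},{"claw":15,"dx":-14,"dy":-3,"dz":20,"spin":0},{"claw":15,"dx":-18,"dy":-3,"dz":26,"spin":0},{"claw":15,"dx":-18,"dy":-3,"dz":26,"spin":0},{"claw":15,"dx":-18,"dy":-3,"dz":26,"spin":0}]'
python3 - <<'E'
from bench import *
from h import *
s=get_state();rep(s)
for w in([.5553,.0998,.0348],):print(w,sh(s,w))
E
```

```text
time: 16.92
position: [0.5578, 0.0996, 0.0553]
tool_rot: [-2.925, -0.174, -0.93]
ft_force: [0.5, 0.8, -1.7]
grip_width: 0.29
grip_force: 29.8
q [ 0.8174  0.0884 -1.0705  2.338   0.6653  0.1787 -2.3007] p [0.5578 0.0996 0.0553] lean 35.4 heading 9.8 yaz -82.6 yz -0.030
[0.5553, 0.0998, 0.0348] [-13.9   0.1  15.3]
```

```bash
python3 -m jog '[{"claw":15,"dx":-4,"dy":0,"dz":5,"spin":0},{"claw":15,"dx":-8,"dy":0,"dz":9,"spin":0},{"claw":15,"dx":-12,"dy":0,"dz":13,"spin":0},{"claw":15,"dx":-13,"dy":0,"dz":14.5,"spin":0},{"claw":15,"dx":-13,"dy":0,"dz":14.5,"spin":0},{"claw":15,"dx":-13,"dy":0,"dz":14.5,"spin":0}]'
python3 - <<'E'
from bench import *
from h import *
s=get_state();rep(s)
for w in([.5553,.0998,.0348],):print(w,sh(s,w))
E
```

```text
time: 17.42
position: [0.5558, 0.1003, 0.0369]
tool_rot: [-2.925, -0.175, -0.931]
ft_force: [-0.8, 0.2, -1.5]
grip_width: 0.29
grip_force: 29.8
q [ 0.6132  0.1172 -0.877   2.3563  0.9603  0.1532 -2.5975] p [0.5558 0.1003 0.0369] lean 35.5 heading 9.8 yaz -82.6 yz -0.030
[0.5553, 0.0998, 0.0348] [-1.6  0.5  1.4]
```

```bash
python3 -m jog '[{"claw":15,"dx":-1,"dy":0,"dz":1,"spin":0},{"claw":15,"dx":-1.5,"dy":0,"dz":2,"spin":0},{"claw":15,"dx":-1.5,"dy":0,"dz":2,"spin":0}]'
python3 - <<'E'
from bench import *
from h import *
s=get_state();rep(s)
print(sh(s,[.5553,.0998,.0348]))
E
```

```text
time: 17.67
position: [0.5554, 0.1002, 0.0343]
tool_rot: [-2.925, -0.175, -0.932]
ft_force: [-1.4, -0.4, 2.4]
grip_width: 0.291
grip_force: 29.8
q [ 0.5724  0.1186 -0.8369  2.3594  0.9976  0.1482 -2.6365] p [0.5554 0.1002 0.0343] lean 35.5 heading 9.7 yaz -82.6 yz -0.029
[ 0.2  0.4 -0.5]
```

```bash
python3 -m jog '[{"claw":36,"dx":0,"dy":0,"dz":0,"spin":0},{"claw":36,"dx":0,"dy":0,"dz":0,"spin":0},{"claw":36,"dx":0,"dy":0,"dz":0,"spin":0},{"claw":36,"dx":0,"dy":0,"dz":0,"spin":0}]'
python3 - <<'E'
from bench import *
from h import *
from kin2 import *
s=get_state();rep(s);M=R(s);Rt=Rn.from_matrix(M);z=M[:,2]
q=np.array(s["joint_positions"]);pp=s["position"];b=np.array([.5625,-.2683,.047])
W=[pp-.03*z,pp-.03*z+[0,0,.06],[.60,.05,.18],[.60,-.02,.22],[.53,-.16,.24],b+z*(.005-.16),b+z*(.005-.05),b+z*.005]
for w in W:
    q,e=track(q,pp,w,Rt,10);pp=np.array(w);print(pp,sh(s,pp),q,"%.2f"%e)
E
```

```text
time: 18.0
position: [0.5542, 0.1003, 0.0333]
tool_rot: [-2.925, -0.175, -0.928]
ft_force: [-0.1, 0.6, -1.2]
grip_width: 0.405
grip_force: 0.0
q [ 0.5737  0.1194 -0.8386  2.3607  0.9967  0.1485 -2.6359] p [0.5542 0.1003 0.0333] lean 35.4 heading 9.8 yaz -82.6 yz -0.030
[0.5371 0.0973 0.0578] [ -0.  -0. -30.] [ 0.8983 -0.0048 -1.1334  2.3793  0.2232  0.152  -1.8977] 0.00
[0.5371 0.0973 0.1178] [ 34.7  -1.8 -78.9] [ 0.6206 -0.1854 -0.8151  2.3387 -0.3206  0.3257 -1.4076] 0.00
[0.6  0.05 0.18] [117.5  51.4 -98.5] [ 0.6622 -0.119  -0.7177  2.1612 -0.2963  0.4697 -1.3045] 0.00
[ 0.6  -0.02  0.22] [ 134.4  119.6 -138. ] [ 0.6818 -0.1542 -0.5576  2.1105 -0.4324  0.6011 -1.0579] 0.00
[ 0.53 -0.16  0.24] [  76.9  248.7 -208. ] [ 0.7577 -0.2137 -0.2556  2.1321 -0.6039  0.7978 -0.6198] 0.00
[ 0.4741 -0.2836  0.1734] [ -17.8  366.  -197.8] [ 0.8579 -0.0579 -0.0552  2.1457 -0.7216  0.8159 -0.2049] 0.00
[ 0.5368 -0.2727  0.0837] [-17.8 366.  -87.8] [ 0.7981  0.1516 -0.1186  2.1409 -0.8535  0.5924 -0.1034] 0.00
[ 0.5654 -0.2678  0.0429] [-17.8 366.  -37.8] [ 0.7825  0.2582 -0.1548  2.1187 -0.927   0.501  -0.0381] 0.00
```

```bash
python3 -m jog '[{"claw":36,"dx":0,"dy":0,"dz":-12,"spin":0},{"claw":36,"dx":0,"dy":0,"dz":-30,"spin":0},{"claw":36,"dx":12,"dy":-1,"dz":-46,"spin":0},{"claw":36,"dx":24,"dy":-1,"dz":-62,"spin":0},{"claw":36,"dx":35,"dy":-2,"dz":-79,"spin":0},{"claw":70,"dx":56,"dy":11,"dz":-84,"spin":0},{"claw":70,"dx":77,"dy":24,"dz":-89,"spin":0},{"claw":70,"dx":97,"dy":38,"dz":-94,"spin":0},{"claw":70,"dx":117,"dy":51,"dz":-98,"spin":0},{"claw":70,"dx":123,"dy":74,"dz":-111,"spin":0},{"claw":70,"dx":129,"dy":97,"dz":-124,"spin":0},{"claw":70,"dx":134,"dy":120,"dz":-138,"spin":0},{"claw":70,"dx":123,"dy":146,"dz":-152,"spin":0},{"claw":70,"dx":112,"dy":172,"dz":-166,"spin":0},{"claw":70,"dx":100,"dy":198,"dz":-180,"spin":0},{"claw":70,"dx":88,"dy":224,"dz":-194,"spin":0},{"claw":70,"dx":77,"dy":249,"dz":-208,"spin":0},{"claw":70,"dx":77,"dy":249,"dz":-208,"spin":0}]'
python3 - <<'E'
from bench import *
from h import *
s=get_state();rep(s);z=R(s)[:,2];b=np.array([.5625,-.2683,.047])
for k in(.16,.05,0):print(sh(s,b+z*(.005-k)))
E
```

```text
time: 19.5
position: [0.5282, -0.1672, 0.2409]
tool_rot: [-2.93, -0.162, -0.932]
ft_force: [1.2, 0.4, 0.5]
grip_width: 0.805
grip_force: 0.0
q [ 0.7405 -0.2133 -0.2282  2.1317 -0.5963  0.7957 -0.6219] p [ 0.5282 -0.1672  0.2409] lean 35.4 heading 9.1 yaz -83.2 yz -0.028
[-92.7 109.8  13.3]
[-92.7 109.8 123.3]
[-92.7 109.8 173.3]
```

```bash
python3 -m jog '[{"claw":70,"dx":-20,"dy":22,"dz":3,"spin":0},{"claw":70,"dx":-40,"dy":45,"dz":6,"spin":0},{"claw":70,"dx":-60,"dy":68,"dz":9,"spin":0},{"claw":70,"dx":-80,"dy":91,"dz":12,"spin":0},{"claw":70,"dx":-93,"dy":109,"dz":14,"spin":0},{"claw":70,"dx":-93,"dy":109,"dz":14,"spin":0},{"claw":70,"dx":-93,"dy":109,"dz":14,"spin":0},{"claw":70,"dx":-93,"dy":109,"dz":14,"spin":0}]'
python3 - <<'E'
from bench import *
from h import *
import cv2
s=get_state();rep(s);z=R(s)[:,2];b=np.array([.5625,-.2683,.047])
for k in(.16,.05,0):print(sh(s,b+z*(.005-k)))
d=get_image("top");cv2.imwrite("pics/t3.png",cv2.resize(d["frame"][190:320,150:480],None,fx=2.4,fy=2.4)[:,:,::-1])
E
```

```text
time: 20.17
position: [0.4773, -0.2741, 0.1717]
tool_rot: [-2.925, -0.177, -0.928]
ft_force: [-0.9, 0.9, 0.2]
grip_width: 0.807
grip_force: 0.0
q [ 0.8189 -0.067  -0.0376  2.158  -0.7202  0.8023 -0.2207] p [ 0.4773 -0.2741  0.1717] lean 35.4 heading 9.9 yaz -82.5 yz -0.030
[-2.4  9.1 -4.1]
[ -2.4   9.1 105.9]
[ -2.4   9.1 155.9]
```

View pics/t3.png

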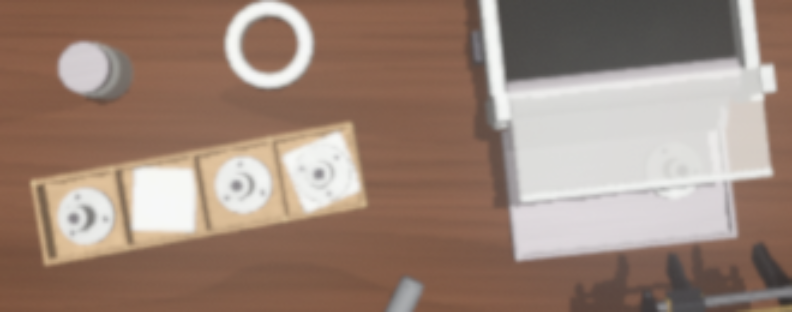

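Picture t3: casting A stands in the middle of cell 0 at (320,172), cell 2 is free at (163,200), and casting B is still at (675,165). Going in for B.

```bash
python3 -m jog '[{"claw":70,"dx":-2,"dy":9,"dz":0,"spin":0},{"claw":70,"dx":-2,"dy":9,"dz":22,"spin":0},{"claw":70,"dx":-2,"dy":9,"dz":44,"spin":0},{"claw":70,"dx":-2,"dy":9,"dz":66,"spin":0},{"claw":70,"dx":-2,"dy":9,"dz":84,"spin":0},{"claw":70,"dx":-2,"dy":9,"dz":100,"spin":0},{"claw":70,"dx":-2,"dy":9,"dz":106,"spin":0},{"claw":70,"dx":-2,"dy":9,"dz":106,"spin":0},{"claw":70,"dx":-2,"dy":9,"dz":106,"spin":0}]'
python3 - <<'E'
from bench import *
from h import *
s=get_state();rep(s);z=R(s)[:,2];b=np.array([.5625,-.2683,.047]);print(sh(s,b+z*.005),s["ft_force"])
E
```

```text
time: 20.97
position: [0.5369, -0.2737, 0.0842]
tool_rot: [-2.925, -0.176, -0.929]
ft_force: [-1.5, 0.5, 0.5]
grip_width: 0.808
grip_force: 0.0
q [ 0.7679  0.151  -0.0853  2.1401 -0.86    0.5972 -0.0972] p [ 0.5369 -0.2737  0.0842] lean 35.4 heading 9.8 yaz -82.6 yz -0.029
[-0.3 -1.  50.4] [-1.4542  0.5241  0.4838]
```

```bash
python3 -m jog '[{"claw":70,"dx":0,"dy":-1,"dz":15,"spin":0},{"claw":70,"dx":0,"dy":-1,"dz":30,"spin":0},{"claw":70,"dx":0,"dy":-1,"dz":42,"spin":0},{"claw":70,"dx":0,"dy":-1,"dz":50,"spin":0},{"claw":70,"dx":0,"dy":-1,"dz":50,"spin":0},{"claw":70,"dx":0,"dy":-1,"dz":50,"spin":0}]'
python3 -m jog '[{"claw":15,"dx":0,"dy":0,"dz":0,"spin":0},{"claw":15,"dx":0,"dy":0,"dz":0,"spin":0},{"claw":15,"dx":0,"dy":0,"dz":0,"spin":0},{"claw":15,"dx":0,"dy":0,"dz":0,"spin":0},{"claw":15,"dx":0,"dy":0,"dz":0,"spin":0},{"claw":15,"dx":0,"dy":0,"dz":0,"spin":0},{"claw":15,"dx":0,"dy":0,"dz":0,"spin":0},{"claw":15,"dx":0,"dy":0,"dz":0,"spin":0}]' 30
python3 - <<'E'
from bench import *
from h import *
from kin2 import *
s=get_state();rep(s);M=R(s);z=M[:,2];Rt=Rn.from_matrix(M)
b=np.array([.5625,-.2683]);off=s["position"]-[*b,.012];print("off",off)
T=np.array([.522,.266,.004])+off
for xx,yy,zz in((.6,.266,.15),(.56,.266,.2),(.6,.2,.2)):
 q=np.array(s["joint_positions"]);pp=s["position"]
 for w in(pp-.14*z,[.52,-.18,.23],[.6,-.05,.22],[.61,.06,.2],[xx,yy,zz],T+[0,0,.1],T+[0,0,.05],T+[0,0,.02],T):
    q,e=track(q,pp,w,Rt,10);pp=np.array(w);print(pp,q,"%.2f"%e)
E
```

```text
time: 21.47
position: [0.5651, -0.2682, 0.0436]
tool_rot: [-2.926, -0.175, -0.929]
ft_force: [0.0, 0.3, -0.6]
grip_width: 0.804
grip_force: 0.0
time: 22.13
position: [0.5651, -0.2677, 0.0431]
tool_rot: [-2.925, -0.176, -0.928]
ft_force: [-0.5, 1.3, 2.7]
grip_width: 0.293
grip_force: 29.9
q [ 0.7522  0.2559 -0.1221  2.1203 -0.9401  0.5066 -0.0284] p [ 0.5651 -0.2677  0.0431] lean 35.4 heading 9.8 yaz -82.6 yz -0.030
off [0.0026 0.0006 0.0311]
[ 0.4853 -0.2815  0.1573] [ 0.8151 -0.0246 -0.0358  2.1504 -0.7409  0.7735 -0.1913] 0.00
[ 0.52 -0.18  0.23] [ 0.7412 -0.1985 -0.1919  2.1434 -0.6161  0.7981 -0.5573] 0.00
[ 0.6  -0.05  0.22] [ 0.6511 -0.1364 -0.4665  2.1029 -0.4536  0.6158 -0.9807] 0.00
[0.61 0.06 0.2 ] [ 0.6149 -0.1171 -0.6922  2.1176 -0.2425  0.5082 -1.373 ] 0.00
[0.6   0.266 0.15 ] [ 0.3396  0.1374 -0.9607  2.0558  0.7263  0.5363 -2.5809] 0.00
[0.5246 0.2666 0.1351] [ 0.342  -0.045  -0.998   2.2037  0.5553  0.4693 -2.5534] 0.00
[0.5246 0.2666 0.0851] [-1.8676  0.0401  1.225   2.2873  0.672   0.3693 -2.675 ] 6.52
[0.5246 0.2666 0.0551] [-1.7917  0.1628  1.1661  2.3193  0.5754 
[... 925 characters left out ...]
504 -0.7409  0.7735 -0.1913] 0.00
[ 0.52 -0.18  0.23] [ 0.7412 -0.1985 -0.1919  2.1434 -0.6161  0.7981 -0.5573] 0.00
[ 0.6  -0.05  0.22] [ 0.6511 -0.1364 -0.4665  2.1029 -0.4536  0.6158 -0.9807] 0.00
[0.61 0.06 0.2 ] [ 0.6149 -0.1171 -0.6922  2.1176 -0.2425  0.5082 -1.373 ] 0.00
[0.6 0.2 0.2] [ 0.624  -0.0658 -1.0313  2.0652  0.1804  0.5168 -2.0043] 0.00
[0.5246 0.2666 0.1351] [ 0.68   -0.0757 -1.3097  2.1991  0.4689  0.4473 -2.4726] 0.00
[0.5246 0.2666 0.0851] [-1.8676  0.0401  1.225   2.2873  0.672   0.3693 -2.675 ] 6.52
[0.5246 0.2666 0.0551] [-1.7917  0.1628  1.1661  2.3193  0.5754  0.2452 -2.6476] 4.46
[0.5246 0.2666 0.0351] [-1.699   0.2288  1.0786  2.3276  0.5185  0.1802 -2.6256] 0.00
```

Casting B is gripped (opening 25.5 mm). The kinematics say cell 2 isn't reachable with this half-turn because joint 7 hits its limit. Cell 2 is comfortable with the other half-turn. I'll set B down on clear table, spin 180°, regrasp, then place it. First I'll check that plan.

```bash
python3 -m jog '[{"claw":15,"dx":0,"dy":0,"dz":-10,"spin":0},{"claw":15,"dx":0,"dy":0,"dz":-25,"spin":0},{"claw":15,"dx":0,"dy":0,"dz":-45,"spin":0},{"claw":15,"dx":0,"dy":0,"dz":-65,"spin":0},{"claw":15,"dx":0,"dy":0,"dz":-85,"spin":0},{"claw":15,"dx":0,"dy":0,"dz":-105,"spin":0},{"claw":15,"dx":0,"dy":0,"dz":-125,"spin":0},{"claw":15,"dx":0,"dy":0,"dz":-140,"spin":0},{"claw":15,"dx":0,"dy":0,"dz":-140,"spin":0},{"claw":15,"dx":0,"dy":0,"dz":-140,"spin":0}]'
python3 - <<'E'
from bench import *
from h import *
from kin2 import *
s=get_state();rep(s);M=R(s);z=M[:,2];Rt=Rn.from_matrix(M)
off=np.array([.0026,.0006,.0311]);T=np.array([.665,.05,0])+off;c=np.array([.522,.266,.004])+off
q=np.array(s["joint_positions"]);pp=s["position"]
for w in([.52,-.19,.22],[.59,-.1,.23],[.65,.0,.22],T+[0,0,.1],T,T-.06*z,T-.06*z+[0,0,.06]):
    q,e=track(q,pp,w,Rt,10);pp=np.array(w);print(pp,sh(s,pp),q,"%.2f"%e)
R0=Rt*Rn.from_euler('z',np.pi);q[6]+=np.pi
print("flip");M0=R0.as_matrix()
for w in(pp,T-.06*z,T,T+[0,0,.12],[.62,.12,.17],[.6,.2,.17],c+[0,0,.1],c+[0,0,.05],c,c-.03*z,c-.03*z+[0,0,.1]):
    q,e=track(q,pp,w,R0,10);pp=np.array(w);print(pp,q,"%.2f"%e)
E
```

```text
time: 22.97
position: [0.485, -0.282, 0.1578]
tool_rot: [-2.927, -0.175, -0.93]
ft_force: [0.2, 0.1, -1.7]
grip_width: 0.289
grip_force: 29.8
q [ 0.8106 -0.0265 -0.0307  2.1513 -0.7405  0.7729 -0.1917] p [ 0.485  -0.282   0.1578] lean 35.4 heading 9.6 yaz -82.6 yz -0.028
[ 0.52 -0.19  0.22] [ 72.5 -88.5 -21.8] [ 0.738  -0.1764 -0.1727  2.1474 -0.6267  0.7819 -0.5242] 0.00
[ 0.59 -0.1   0.23] [ 143.  -169.    18.8] [ 0.6636 -0.136  -0.3634  2.0865 -0.505   0.6744 -0.845 ] 0.00
[0.65 0.   0.22] [ 194.7 -260.2   70.9] [ 0.5815 -0.0315 -0.5496  2.015  -0.2455  0.5578 -1.2555] 0.00
[0.6676 0.0506 0.1311] [ 162.  -305.6  158.3] [ 0.4375  0.128  -0.5531  2.0697  0.065   0.3468 -1.5959] 0.00
[0.6676 0.0506 0.0311] [ 104.2 -302.8  239.8] [ 0.2149  0.2815 -0.3312  2.1355  0.2915  0.1279 -1.8043] 0.00
[0.6333 0.0448 0.08  ] [ 104.2 -302.8  179.8] [ 0.4374  0.1412 -0.5429  2.1833  0.0932  0.222  -1.6136] 0.00
[0.6333 0.0448 0.14  ] [ 138.9 -304.5  130.9] [ 0.51    0.036  -0.5984  2.136  -0.0846  0.3614 -1.4632] 0.00
flip
[0.6333 0.0448 0.14  ] [ 0.5099  0.0359 -0.5984  2.1361 -0.0845  0.3613  1.
[... 158 characters left out ...]
15  0.127   1.3556] 0.00
[0.6676 0.0506 0.1511] [ 0.4086  0.0945 -0.5175  2.0536  0.0069  0.3896  1.5926] 0.00
[0.62 0.12 0.17] [ 0.3275 -0.0238 -0.58    2.118   0.0915  0.4295  1.3626] 0.00
[0.6  0.2  0.17] [ 0.2457 -0.0097 -0.6911  2.1059  0.3465  0.4687  0.979 ] 0.00
[0.5246 0.2666 0.1351] [ 0.1627 -0.0411 -0.8288  2.2071  0.5792  0.4775  0.5624] 0.00
[0.5246 0.2666 0.0851] [ 0.123   0.0767 -0.8213  2.2476  0.9111  0.4411  0.2469] 0.00
[0.5246 0.2666 0.0351] [ 0.0337  0.1983 -0.7504  2.277   1.256   0.4386 -0.0803] 0.00
[0.5075 0.2637 0.0596] [ 0.0749  0.099  -0.7979  2.2978  1.0615  0.4259  0.0749] 0.00
[0.5075 0.2637 0.1596] [ 0.069  -0.1339 -0.7311  2.2172  0.4162  0.5131  0.6964] 0.00
```

```bash
python3 -m jog '[{"claw":15,"dx":24,"dy":-29,"dz":-7,"spin":0},{"claw":15,"dx":48,"dy":-58,"dz":-15,"spin":0},{"claw":15,"dx":72,"dy":-88,"dz":-22,"spin":0},{"claw":15,"dx":90,"dy":-108,"dz":-12,"spin":0},{"claw":15,"dx":108,"dy":-128,"dz":-2,"spin":0},{"claw":15,"dx":126,"dy":-149,"dz":8,"spin":0},{"claw":15,"dx":143,"dy":-169,"dz":19,"spin":0},{"claw":15,"dx":156,"dy":-192,"dz":32,"spin":0},{"claw":15,"dx":169,"dy":-215,"dz":45,"spin":0},{"claw":15,"dx":182,"dy":-238,"dz":58,"spin":0},{"claw":15,"dx":194,"dy":-260,"dz":71,"spin":0},{"claw":15,"dx":186,"dy":-275,"dz":92,"spin":0},{"claw":15,"dx":178,"dy":-290,"dz":114,"spin":0},{"claw":15,"dx":170,"dy":-300,"dz":136,"spin":0},{"claw":15,"dx":162,"dy":-306,"dz":158,"spin":0},{"claw":15,"dx":162,"dy":-306,"dz":158,"spin":0},{"claw":15,"dx":162,"dy":-306,"dz":158,"spin":0}]'
python3 - <<'E'
from bench import *
from h import *
s=get_state();rep(s);print(sh(s,[.6676,.0506,.045]),sh(s,[.6676,.0506,.0311]))
E
```

```text
time: 24.38
position: [0.6654, 0.0531, 0.1278]
tool_rot: [-2.926, -0.178, -0.919]
ft_force: [0.3, -0.1, -1.8]
grip_width: 0.288
grip_force: 29.8
q [ 0.4631  0.1345 -0.5829  2.0704  0.0738  0.3491 -1.603 ] p [0.6654 0.0531 0.1278] lean 35.0 heading 10.2 yaz -82.5 yz -0.032
[-45.9   5.4  68.8] [-53.9   5.9  80.2]
```

```bash
python3 -m jog '[{"claw":15,"dx":-11,"dy":1,"dz":17,"spin":0},{"claw":15,"dx":-22,"dy":2,"dz":34,"spin":0},{"claw":15,"dx":-33,"dy":3,"dz":51,"spin":0},{"claw":15,"dx":-43,"dy":4,"dz":64,"spin":0},{"claw":15,"dx":-48,"dy":4,"dz":72,"spin":0},{"claw":15,"dx":-50,"dy":4,"dz":76,"spin":0},{"claw":15,"dx":-50,"dy":4,"dz":76,"spin":0},{"claw":15,"dx":-50,"dy":4,"dz":76,"spin":0}]'
python3 - <<'E'
from bench import *
from h import *
s=get_state();rep(s);print(sh(s,[.6676,.0506,.0311]))
E
```

```text
time: 25.05
position: [0.6717, 0.0504, 0.0415]
tool_rot: [-2.925, -0.175, -0.931]
ft_force: [-1.4, -0.1, -2.5]
grip_width: 0.29
grip_force: 29.8
q [ 0.2742  0.2758 -0.3935  2.1211  0.3182  0.154  -1.8231] p [0.6717 0.0504 0.0415] lean 35.5 heading 9.7 yaz -82.6 yz -0.029
[-9.3 -0.4  6.2]
```

```bash
python3 -m jog '[{"claw":15,"dx":-2,"dy":0,"dz":3,"spin":0},{"claw":15,"dx":-4,"dy":0,"dz":5.5,"spin":0},{"claw":15,"dx":-5,"dy":0,"dz":7,"spin":0},{"claw":15,"dx":-6,"dy":0,"dz":8,"spin":0},{"claw":15,"dx":-6,"dy":0,"dz":8,"spin":0},{"claw":15,"dx":-6,"dy":0,"dz":8,"spin":0}]'
python3 - <<'E'
from bench import *
from h import *
s=get_state();rep(s);print(sh(s,[.6676,.0506,.0311]))
E
```

```text
time: 25.55
position: [0.6711, 0.051, 0.0311]
tool_rot: [-2.925, -0.176, -0.931]
ft_force: [-1.7, -1.4, 4.0]
grip_width: 0.287
grip_force: 29.8
q [ 0.2406  0.2911 -0.3588  2.1272  0.3441  0.1303 -1.8501] p [0.6711 0.051  0.0311] lean 35.5 heading 9.8 yaz -82.6 yz -0.029
[-2.9 -0.  -2.1]
```

```bash
python3 -m jog '[{"claw":36,"dx":0,"dy":0,"dz":0,"spin":0},{"claw":36,"dx":0,"dy":0,"dz":0,"spin":0},{"claw":36,"dx":0,"dy":0,"dz":0,"spin":0},{"claw":36,"dx":0,"dy":0,"dz":-12,"spin":0},{"claw":36,"dx":0,"dy":0,"dz":-30,"spin":0},{"claw":36,"dx":0,"dy":0,"dz":-50,"spin":0},{"claw":36,"dx":10,"dy":0,"dz":-70,"spin":0},{"claw":36,"dx":25,"dy":0,"dz":-90,"spin":0},{"claw":36,"dx":40,"dy":0,"dz":-110,"spin":0},{"claw":36,"dx":50,"dy":0,"dz":-130,"spin":0},{"claw":36,"dx":60,"dy":0,"dz":-145,"spin":0},{"claw":36,"dx":60,"dy":0,"dz":-145,"spin":0},{"claw":36,"dx":60,"dy":0,"dz":-145,"spin":0}]'
python3 -m jog '[{"claw":60,"dx":0,"dy":0,"dz":0,"spin":-45},{"claw":60,"dx":0,"dy":0,"dz":0,"spin":-45},{"claw":60,"dx":0,"dy":0,"dz":0,"spin":-45},{"claw":60,"dx":0,"dy":0,"dz":0,"spin":-45},{"claw":60,"dx":0,"dy":0,"dz":0,"spin":-45},{"claw":60,"dx":0,"dy":0,"dz":0,"spin":-45},{"claw":60,"dx":0,"dy":0,"dz":0,"spin":-90},{"claw":60,"dx":0,"dy":0,"dz":0,"spin":-90},{"claw":60,"dx":0,"dy":0,"dz":0,"spin":-90},{"claw":60,"dx":0,"dy":0,"dz":0,"spin":-90},{"claw":60,"dx":0,"dy":0,"dz":0,"spin":-90},{"claw":60,"dx":0,"dy":0,"dz":0,"spin":-90},{"claw":60,"dx":0,"dy":0,"dz":0,"spin":-90}]'
python3 -m jog '[{"claw":60,"dx":0,"dy":0,"dz":0,"spin":-45},{"claw":60,"dx":0,"dy":0,"dz":0,"spin":-45},{"claw":60,"dx":0,"dy":0,"dz":0,"spin":-45},{"claw":60,"dx":0,"dy":0,"dz":0,"spin":-45},{"claw":60,"dx":0,"dy":0,"dz":0,"spin":-45},{"claw":60,"dx":0,"dy":0,"dz":0,"spin":-45},{"claw":60,"dx":0,"dy":0,"dz":0,"spin":-90},{"claw":60,"dx":0,"dy":0,"dz":0,"spin":-90},{"claw":60,"dx":0,"dy":0,"dz":0,"spin":-90},{"claw":60,"dx":0,"dy":0,"dz":0,"spin":-90},{"claw":60,"dx":0,"dy":0,"dz":0,"spin":-90},{"claw":60,"dx":0,"dy":0,"dz":0,"spin":-90},{"claw":60,"dx":0,"dy":0,"dz":0,"spin":-90}]'
python3 - <<'E'
from bench import *
from h import *
import cv2
s=get_state();rep(s);z=R(s)[:,2];g=np.array([.6711,.051,.0325]);print(sh(s,g-.06*z),sh(s,g))
d=get_image("side");cv2.imwrite("pics/s4.png",cv2.resize(d["frame"][140:340,180:420],(720,600))[:,:,::-1])
np.savez("side4.npz",**{k:np.array(v) for k,v in d.items()})
E
```

```text
time: 26.63
position: [0.6368, 0.0416, 0.1839]
tool_rot: [-2.926, -0.175, -0.931]
ft_force: [0.6, -0.3, -0.2]
grip_width: 0.417
grip_force: 0.0
time: 27.72
position: [0.635, 0.0423, 0.1802]
tool_rot: [1.773, 2.012, 0.663]
ft_force: [1.0, 0.0, -0.2]
grip_width: 0.686
grip_force: 0.0
time: 28.8
position: [0.635, 0.0423, 0.1802]
tool_rot: [-0.159, 2.526, 0.088]
ft_force: [0.4, -0.0, -0.0]
grip_width: 0.687
grip_force: 0.0
q [ 0.5855 -0.0179 -0.6501  2.0875 -0.1609  0.4627  1.7504] p [0.635  0.0423 0.1802] lean 35.1 heading 9.9 yaz 97.7 yz 0.027
[54.7 -0.2 82.1] [ 54.7  -0.2 142.1]
```

View pics/s4.png

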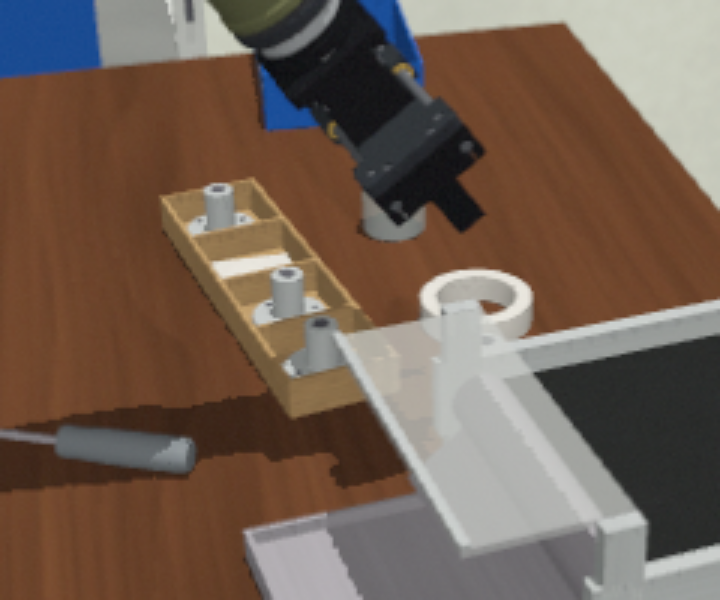

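Picture s4: A stands at (320,345) in cell 0, and cell 2 shows its free liner at (250,265). The jar and tape haven't moved. B is hidden behind the post, but its position is known from the release. Regrasping it.

```bash
python3 -m jog '[{"claw":60,"dx":18,"dy":0,"dz":27,"spin":0},{"claw":60,"dx":36,"dy":0,"dz":54,"spin":0},{"claw":60,"dx":55,"dy":0,"dz":82,"spin":0},{"claw":60,"dx":55,"dy":0,"dz":82,"spin":0},{"claw":60,"dx":55,"dy":0,"dz":82,"spin":0}]'
python3 - <<'E'
from bench import *
from h import *
s=get_state();rep(s);z=R(s)[:,2];g=np.array([.6711,.051,.0325]);print(sh(s,g))
d=get_image("top");f=d["frame"];np.savez("top4.npz",**{k:np.array(v) for k,v in d.items()})
u,v=proj(d,[.6685,.0504,.01])[0].astype(int);print(u,v);cv2.imwrite("pics/t4.png",cv2.resize(f[v-60:v+70,u-150:u+80],None,fx=3,fy=3)[:,:,::-1])
E
```

```text
time: 29.27
position: [0.6359, 0.0461, 0.0806]
tool_rot: [-0.151, 2.529, 0.093]
ft_force: [0.2, -0.4, 1.3]
grip_width: 0.69
grip_force: 0.0
q [ 0.4947  0.1552 -0.6038  2.1693  0.1294  0.2371  1.4982] p [0.6359 0.0461 0.0806] lean 35.0 heading 10.1 yaz 97.4 yz 0.033
[-1.6 -1.3 59.7]
304 216
```

View pics/t4.png

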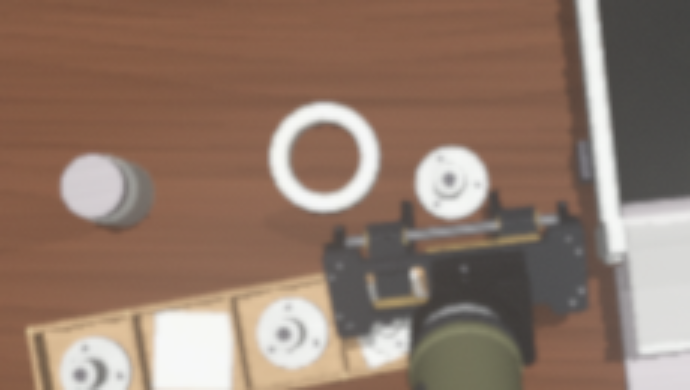

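Picture t4: B stands upright at (451,182), which is full-image (304,217), exactly where predicted. The open fingers straddle its line. Grip.

```bash
python3 -m jog '[{"claw":60,"dx":-1,"dy":-1,"dz":18,"spin":0},{"claw":60,"dx":-1,"dy":-1,"dz":36,"spin":0},{"claw":60,"dx":-1,"dy":-1,"dz":50,"spin":0},{"claw":60,"dx":-1,"dy":-1,"dz":59,"spin":0},{"claw":60,"dx":-1,"dy":-1,"dz":59,"spin":0},{"claw":60,"dx":-1,"dy":-1,"dz":59,"spin":0}]'
python3 -m jog '[{"claw":15,"dx":0,"dy":0,"dz":0,"spin":0},{"claw":15,"dx":0,"dy":0,"dz":0,"spin":0},{"claw":15,"dx":0,"dy":0,"dz":0,"spin":0},{"claw":15,"dx":0,"dy":0,"dz":0,"spin":0},{"claw":15,"dx":0,"dy":0,"dz":0,"spin":0},{"claw":15,"dx":0,"dy":0,"dz":0,"spin":0},{"claw":15,"dx":0,"dy":0,"dz":0,"spin":0}]' 30
python3 - <<'E'
from bench import *
from h import *
s=get_state();rep(s);off=s["position"]-[.6685,.0504,0];c=np.array([.522,.266,.004])+off;print("off",off,"c2 tcp",c)
p=s["position"]
for w in(p+[-.01,0,.12],[.62,.12,.17],[.6,.2,.17],c+[0,0,.1]):print(w,sh(s,w))
E
```

```text
time: 29.82
position: [0.6745, 0.0504, 0.039]
tool_rot: [-0.151, 2.519, 0.089]
ft_force: [-0.3, -0.7, -0.3]
grip_width: 0.688
grip_force: 0.0
time: 30.4
position: [0.6731, 0.0502, 0.0369]
tool_rot: [-0.152, 2.522, 0.089]
ft_force: [-1.1, 0.6, 2.4]
grip_width: 0.286
grip_force: 29.9
q [ 0.2774  0.2879 -0.3967  2.1181  0.351   0.1491  1.2902] p [0.6731 0.0502 0.0369] lean 35.4 heading 9.8 yaz 97.4 yz 0.030
off [ 0.0046 -0.0002  0.0369] c2 tcp [0.5266 0.2658 0.0409]
[0.6631 0.0502 0.1569] [ -61.3    4.8 -103.6]
[0.62, 0.12, 0.17] [ -40.    79.9 -131.9]
[0.6, 0.2, 0.17] [ -30.8  161.8 -135.4]
[0.5266 0.2658 0.1409] [  39.6  235.7 -147.1]
```

```bash
python3 -m jog '[{"claw":15,"dx":-10,"dy":1,"dz":-16,"spin":0},{"claw":15,"dx":-23,"dy":2,"dz":-38,"spin":0},{"claw":15,"dx":-36,"dy":3,"dz":-60,"spin":0},{"claw":15,"dx":-49,"dy":4,"dz":-82,"spin":0},{"claw":15,"dx":-61,"dy":5,"dz":-104,"spin":0},{"claw":15,"dx":-54,"dy":30,"dz":-113,"spin":0},{"claw":15,"dx":-47,"dy":55,"dz":-122,"spin":0},{"claw":15,"dx":-40,"dy":80,"dz":-132,"spin":0},{"claw":15,"dx":-37,"dy":107,"dz":-133,"spin":0},{"claw":15,"dx":-34,"dy":134,"dz":-134,"spin":0},{"claw":15,"dx":-31,"dy":162,"dz":-135,"spin":0},{"claw":15,"dx":-14,"dy":180,"dz":-138,"spin":0},{"claw":15,"dx":4,"dy":198,"dz":-141,"spin":0},{"claw":15,"dx":22,"dy":217,"dz":-144,"spin":0},{"claw":15,"dx":40,"dy":236,"dz":-147,"spin":0},{"claw":15,"dx":40,"dy":236,"dz":-147,"spin":0},{"claw":15,"dx":40,"dy":236,"dz":-147,"spin":0}]'
python3 - <<'E'
from bench import *
from h import *
s=get_state();rep(s);c=np.array([.5266,.2658,.0409])
for h in(.1,.035,.005,0):print(h,sh(s,c+[0,0,h]))
E
```

```text
time: 31.82
position: [0.5247, 0.2671, 0.1395]
tool_rot: [-0.156, 2.524, 0.089]
ft_force: [1.2, -0.1, -1.4]
grip_width: 0.29
grip_force: 29.8
q [ 0.3358 -0.0544 -0.9877  2.1977  0.5228  0.4753  0.6228] p [0.5247 0.2671 0.1395] lean 35.3 heading 9.9 yaz 97.6 yz 0.028
0.1 [-2.2 -1.5 -0.2]
0.035 [35.3 -3.3 52.9]
0.005 [52.6 -4.2 77.4]
0 [55.5 -4.3 81.5]
```

```bash
python3 -m jog '[{"claw":15,"dx":7,"dy":-1,"dz":13,"spin":0},{"claw":15,"dx":16,"dy":-2,"dz":26,"spin":0},{"claw":15,"dx":26,"dy":-2,"dz":40,"spin":0},{"claw":15,"dx":34,"dy":-3,"dz":51,"spin":0},{"claw":15,"dx":34,"dy":-3,"dz":51,"spin":0},{"claw":15,"dx":34,"dy":-3,"dz":51,"spin":0}]'
python3 - <<'E'
from bench import *
from h import *
s=get_state();rep(s);c=np.array([.5266,.2658,.0409])
for h in(.03,.005,0):print(h,sh(s,c+[0,0,h]))
E
```

```text
time: 32.32
position: [0.5282, 0.2642, 0.0783]
tool_rot: [-0.15, 2.525, 0.089]
ft_force: [0.5, -0.2, -1.2]
grip_width: 0.29
grip_force: 29.8
q [ 0.2863  0.1241 -0.9822  2.2433  0.9959  0.4566  0.1924] p [0.5282 0.2642 0.0783] lean 35.2 heading 9.8 yaz 97.3 yz 0.030
0.03 [5.4 1.6 5.3]
0.005 [19.8  0.9 25.7]
0 [22.7  0.7 29.8]
```

```bash
python3 -m jog '[{"claw":15,"dx":5,"dy":1,"dz":7,"spin":0},{"claw":15,"dx":10,"dy":1,"dz":14,"spin":0},{"claw":15,"dx":15,"dy":1,"dz":20,"spin":0},{"claw":15,"dx":19,"dy":1,"dz":25,"spin":0},{"claw":15,"dx":20,"dy":1,"dz":26.5,"spin":0},{"claw":15,"dx":20,"dy":1,"dz":26.5,"spin":0},{"claw":15,"dx":20,"dy":1,"dz":26.5,"spin":0}]'
python3 - <<'E'
from bench import *
from h import *
s=get_state();rep(s);c=np.array([.5266,.2658,.0409]);print(s["ft_force"],sh(s,c))
E
```

```text
time: 32.9
position: [0.5277, 0.2671, 0.0471]
tool_rot: [-0.151, 2.521, 0.09]
ft_force: [0.6, 0.7, -0.5]
grip_width: 0.289
grip_force: 29.8
q [ 0.202   0.2083 -0.9199  2.2619  1.2282  0.4696 -0.0271] p [0.5277 0.2671 0.0471] lean 35.4 heading 9.8 yaz 97.4 yz 0.030
[ 0.5592  0.7298 -0.509 ] [ 4.6 -1.3  4.3]
```

```bash
python3 -m jog '[{"claw":15,"dx":1,"dy":0,"dz":2,"spin":0},{"claw":15,"dx":3,"dy":-1,"dz":3.5,"spin":0},{"claw":15,"dx":4,"dy":-1,"dz":4.5,"spin":0},{"claw":15,"dx":4,"dy":-1,"dz":4.5,"spin":0},{"claw":15,"dx":4,"dy":-1,"dz":4.5,"spin":0}]'
python3 - <<'E'
from bench import *
from h import *
s=get_state();rep(s);c=np.array([.5266,.2658,.0409]);print(s["ft_force"],sh(s,c))
E
```

```text
time: 33.32
position: [0.5271, 0.266, 0.0409]
tool_rot: [-0.152, 2.52, 0.088]
ft_force: [-4.1, -2.1, 6.1]
grip_width: 0.287
grip_force: 29.8
q [ 0.1895  0.2215 -0.9085  2.2676  1.2689  0.4715 -0.0645] p [0.5271 0.266  0.0409] lean 35.5 heading 9.7 yaz 97.4 yz 0.029
[-4.0834 -2.1373  6.1135] [ 0.4 -0.1 -0.3]
```

Contact with the floor at exactly the expected height. Releasing and backing out.

```bash
python3 -m jog '[{"claw":36,"dx":0,"dy":0,"dz":0,"spin":0},{"claw":36,"dx":0,"dy":0,"dz":0,"spin":0},{"claw":36,"dx":0,"dy":0,"dz":0,"spin":0},{"claw":36,"dx":0,"dy":0,"dz":0,"spin":0},{"claw":36,"dx":0,"dy":0,"dz":-12,"spin":0},{"claw":36,"dx":0,"dy":0,"dz":-30,"spin":0},{"claw":36,"dx":-13,"dy":0,"dz":-50,"spin":0},{"claw":36,"dx":-26,"dy":0,"dz":-70,"spin":0},{"claw":36,"dx":-40,"dy":0,"dz":-90,"spin":0},{"claw":36,"dx":-60,"dy":0,"dz":-120,"spin":0},{"claw":36,"dx":-75,"dy":0,"dz":-145,"spin":0},{"claw":36,"dx":-75,"dy":0,"dz":-145,"spin":0},{"claw":36,"dx":-75,"dy":0,"dz":-145,"spin":0}]'
python3 - <<'E'
from bench import *
from h import *
s=get_state();rep(s);print(s["ft_force"])
t=get_image("top")["frame"];d=get_image("side")["frame"]
cv2.imwrite("pics/end.png",np.vstack([cv2.resize(t[190:310,150:350],(500,300)),cv2.resize(d[160:300,200:370],(500,300))])[:,:,::-1])
E
```

```text
time: 34.4
position: [0.5064, 0.2596, 0.2064]
tool_rot: [-0.151, 2.515, 0.091]
ft_force: [-0.0, 0.9, -1.2]
grip_width: 0.413
grip_force: 0.0
q [ 0.2366 -0.25   -0.8283  2.1727  0.1445  0.5746  0.962 ] p [0.5064 0.2596 0.2064] lean 35.8 heading 9.9 yaz 97.4 yz 0.031
[-0.0393  0.8977 -1.1747]
```

View pics/end.png

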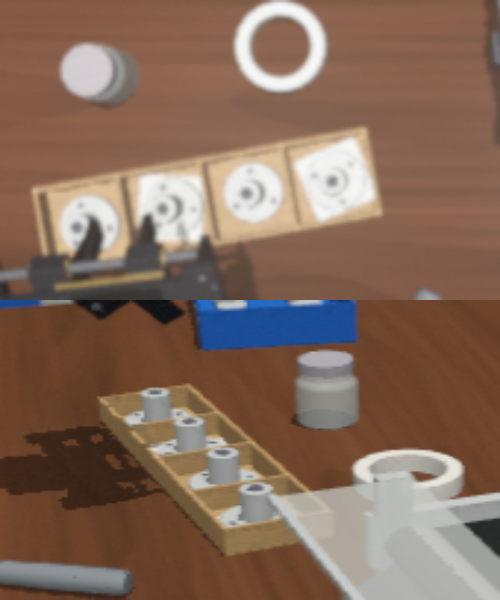

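The last picture shows all four hubs upright in their cells, at (155,405), (190,432), (222,465) and (256,500). The gripper is clear, and the jar and tape are where they were. Handing in.

```bash
python3 -c "
from bench import *
print(close_job())"
```

```text
the job is handed in; nothing more can be done
None
```

Both castings are standing hub up in the two cells that were free (0 and 2), the jar and tape roll are where they were, and I handed the job in at about 34 s; the hand-in call returned no verdict.

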